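# Load and lock a burn-in clamp fixture

## Robot

A 6-joint arm with a two-finger parallel gripper is mounted at the origin on the work surface. World frame = base frame: x ahead of the robot, y to its left, z up, the work surface at z = 0. Lengths are in m, angles in rad, forces in N, time in s.
With the tool pointing down it reaches from about 0.375 to 0.975 m from the base axis. Payload 3.8 kg.
Tool frame: the origin (TCP) lies at the very end of the fingers, on their centre line; the grasp point (between the pads) lies robot.tcp_to_grasp behind it (robot.tcp_to_grasp is the distance from the TCP to the grasp point, in m); y points along the fingers, x is the direction in which the jaws open and shut, and the axes are right-handed (so a half turn about y gives the same grasp; the last joint's range is limited). The gripper opens to 88 mm and grips with 3 to 60 N. Pads are 18 mm wide; open, the fingers measure 123 mm over their backs; the gripper's body (75 mm by 187 mm) begins 45 mm behind the grasp point.
Start: joints at [1.29, 0.264, 1.604, -0, 1.274, -0.037], TCP at [0.163, 0.655, 0.239] pointing down, gripper open.
Joint ranges: [-2.63, 2.63], [-0.94, 2.18], [0.31, 2.57], [-1.31, 4.45], [0, 2.66], [-2.55, 2.55]. Speed limits (rad/s): [2.57, 2.57, 3.14, 3.14, 3.14, 3.14].

## Interface

Orientations are given as a unit quaternion [w, x, y, z].
In Python, from cell import robot gives the robot as it stands.
- The arm moves only by the shell command python3 -m inch 'ROWS' [FORCE]. ROWS is JSON, one flat list of numbers, 7 for each row, row after row: the shift along the tool's x, y, z in cm, then the turn, a rotation vector about the tool's x, y, z in degrees, then the closure, from 0 (fully open) to 1 (shut). A call has exactly 10 rows; each row shifts and turns the commanded pose from where the row before left it, along the tool's axes as they then stand; what a row does not reach is not made up. A row lasts 1/10 s, in which the tool goes at most 50 mm and 8.59 degrees, less where a joint would pass 70% of its speed; a pose out of reach is approached as far as the arm can. A call is refused whole if a number of a shift passes 5 or a number of a turn 8.59, either way. A call with a gripper value outside its range is refused whole. The fingers move at their own pace and stop on an object; FORCE is the grip in N (left out, the last holds). Time passes only in rows, so rows that do not move let the fingers close, or fill a call up. It gives the time, the measured TCP pose, the force and the opening at its end, in the units of the state.
- robot.observe(): the state, without advancing time (a new reading comes with each control period).
- robot.snapshot(name): name is "scene" or "top" or "wrist"; returns a dict with "frame" (384x512x3 uint8, red, green, blue), "fx", "fy", "cx", "cy" (pixels), "pose" (4x4, takes a point from camera to world coordinates). Camera axes: x right, y down, z forward; pixel columns grow to the right and rows downward; lengths in m; the calibration is good to about 2 mm. A picture is of the moment at which its call begins. There is no depth.
- robot.job_done(): hands the job in, once; it reports no verdict.
The state is a dict: "clock": time; "joint_pos": joint angles; "joint_vel": joint speeds; "joint_efforts": joint torques, N m; "eef_pos": TCP position; "ee_rot": TCP orientation; "ft_force": force on the tool from outside, world axes, zero at the start; "torque": the same for the moment, N m; "width": opening from 0.0 (shut) to 1.0 (fully open).
Only numpy, scipy, OpenCV 4.12 (cv2) and the standard library are available. Lean on these libraries where they do the work, as an engineer would, in place of code of your own. Each camera call takes 0.05 s, during which the arm holds its last target.

## Task

Load the burn-in fixture: pull the headed pin and park it upright in its grey stand, swing the blue hold-down bar a quarter turn open, lay every blue converter brick (their number varies) flat in a pocket of its own in the slab's pinwheel, and only then set the cover squarely on the four posts, flush with their outer faces, its red handle parallel to the closed bar. Swing the bar fully closed so that its lug lies in the yellow fork, and push the pin back down through fork and lug until its head is fully home. Bricks may be knocked aside meanwhile, so check and put right, and leave the tools, bottle, tin and spool around the fixture alone.

Things in the scene. Friction and masses are not known exactly. Their poses are not given: they have to be found in the camera images.
- fixture: Burn-in clamp fixture, fixed to the bench; place and yaw vary. White slab 160 x 160 x 12 mm with four shallow brick pockets in a pinwheel, set off by 5 mm high, 3 mm wide grey ridges; origin at the centre of its underside. Four square aluminium posts (14 mm) at x, y = +-71 mm, tops 52 mm above the bench. Hinge post of the blue bar at x = +28, y = +105 mm; yellow fork at x = +28, y = -105 mm.
- place0 (a point): Centre of the floor of a brick pocket (76 x 41 mm, painted green, long side along the fixture's x), 12 mm above the bench; at x = -22, y = -39.5 mm in the fixture. The orientation reported is the fixture's.
- place1 (a point): Centre of the floor of a brick pocket (76 x 41 mm, painted red, long side along the fixture's y), 12 mm above the bench; at x = 39.5, y = -22 mm in the fixture. The orientation reported is the fixture's.
- place2 (a point): Centre of the floor of a brick pocket (76 x 41 mm, painted green, long side along the fixture's x), 12 mm above the bench; at x = 22, y = 39.5 mm in the fixture. The orientation reported is the fixture's.
- place3 (a point): Centre of the floor of a brick pocket (76 x 41 mm, painted red, long side along the fixture's y), 12 mm above the bench; at x = -39.5, y = 22 mm in the fixture. The orientation reported is the fixture's.
- cover_seat (a point): Point midway between the tops of the four posts, 52 mm above the bench: the cover's origin belongs here.
- fork_hole (a point): Mouth of the vertical hole in the yellow fork, on the upper tine's top face, 77 mm above the bench. Two level tines 34 x 34 x 8 mm, at heights 49-57 and 69-77 mm, holes 11.8 mm; spine on the fixture's -y side.
- bar (a joint): Angle (rad) of the blue hold-down bar on its vertical hinge: 18 mm wide, 59-67 mm above the bench, 225 mm long. 0 (the start): closed, at its stop, along the fixture's -y, the lug (13 mm hole, 210 mm from the hinge) between the tines, holes in line. Grows as it swings open towards the fixture's +x (1.57: along +x; stop 1.7). Beyond 1.3 it clears the cover. Light friction; stays where left.
- bar_knob (a point): Middle of the orange upright round knob on the bar: 14 mm diameter, from 67 to 95 mm above the bench, 140 mm from the hinge axis; this point is 81 mm above the bench. Grip it from above and follow the arc, or push it.
- brick0: Power-converter brick (absent in some starts: None): blue block 70 x 35 x 16 mm (x, y, z) with green underside, and on top a lengthwise aluminium heat-sink rib 44 x 12 x 18 mm (x, y, z; overall height 34 mm), to be gripped across its 12 mm. About 0.12 kg. Origin at the centre of the underside, x along the length; either way round is the same.
- brick1: Power-converter brick (absent in some starts: None): blue block 70 x 35 x 16 mm (x, y, z) with green underside, and on top a lengthwise aluminium heat-sink rib 44 x 12 x 18 mm (x, y, z; overall height 34 mm), to be gripped across its 12 mm. About 0.12 kg. Origin at the centre of the underside, x along the length; either way round is the same.
- brick2: Power-converter brick (absent in some starts: None): blue block 70 x 35 x 16 mm (x, y, z) with green underside, and on top a lengthwise aluminium heat-sink rib 44 x 12 x 18 mm (x, y, z; overall height 34 mm), to be gripped across its 12 mm. About 0.12 kg. Origin at the centre of the underside, x along the length; either way round is the same.
- brick3: Power-converter brick (absent in some starts: None): blue block 70 x 35 x 16 mm (x, y, z) with green underside, and on top a lengthwise aluminium heat-sink rib 44 x 12 x 18 mm (x, y, z; overall height 34 mm), to be gripped across its 12 mm. About 0.12 kg. Origin at the centre of the underside, x along the length; either way round is the same.
- cover: Square aluminium cover 156 x 156 x 4 mm, 0.25 kg, with a red upright handle in the middle: 14 mm (x) by 50 mm (y), from 4 to 28 mm above the underside. Origin at the centre of the underside; half a turn is the same. On the posts it clears the bricks; the closed bar passes 3 mm above the plate, beside the handle, only if the handle's length (y) is parallel to the bar.
- pin: Headed steel pin, upright: shaft 10 mm diameter, 38 mm long, tapered tip; head 22 mm diameter, 5 mm thick; on it an orange round grip 14 mm diameter, from 43 to 67 mm above the tip. Origin at the tip, z up towards the head. 0.06 kg. Starts home in the fork, its head resting on the upper tine (tip 39 mm above the bench); in its stand the head rests on the stand (tip 4 mm).
- pin_stand: Grey block 50 x 50 x 42 mm, fixed, with a vertical 15 mm hole, 40 mm deep, in the middle of its top: the place to park the pin, head resting on the block. Origin at the centre of its underside.
- flux_bottle: White flux bottle, 36 mm across, 90 mm tall, standing. Not part of the job: leave it where it is. Origin at its underside.
- screwdriver: Screwdriver, 150 mm long, lying. Not part of the job: leave it where it is. Origin at its underside.
- tip_tin: Tip-cleaner tin, 44 mm across, 16 mm high. Not part of the job: leave it where it is. Origin at its underside.
- spool: Spool of solder, 50 mm across, 36 mm high. Not part of the job: leave it where it is. Origin at its underside.
- pliers: Small blue-handled pliers, 140 mm long, lying. Not part of the job: leave it where it is. Origin at its underside.
- tweezers: Steel tweezers, 120 mm long, lying. Not part of the job: leave it where it is. Origin at its underside.
There are look-alikes about, which are no part of the job. Leave any orange look-alike of the cover alone.

How it is judged:
By the outcome, as a careful person would: the job done as asked, in the order asked, and still so for the second after the job is handed in, with the robot touching nothing.
Of brick0, brick1, brick2, brick3 only 2 to 4 are there at a start; the rules pass over those that are not, and their reading is None.
At some moment in a run one of brick0, brick1, brick2, brick3 may be knocked a few centimetres aside while the robot is not near it.
It also fails if it takes over 210 s, if anything falls off the work surface, if the arm or the gripper's body presses on something with over 40 N, if the wrist force passes 120 N, or if a joint passes its speed limit or range.

## Working session

There is one attempt and no reset: what is moved stays moved. The work goes in short steps, Python scripts to look and compute and a shell command to move; the robot and the scene stay as the last step left them, time stands still between calls to the robot, and variables do not carry over. Pictures are saved under pics/ and viewed, and the job is handed in when it is done.

```bash
mkdir -p pics; ls
python3 - <<'E'
from cell import robot
import cv2, numpy as np
print(robot.observe(), robot.tcp_to_grasp)
for n in ["scene","top","wrist"]:
    s=robot.snapshot(n); cv2.imwrite(f"pics/{n}0.png",s["frame"][:,:,::-1]); print(n,s["fx"],s["fy"],s["cx"],s["cy"]);print(np.round(s["pose"],4))
E
```

```text
pics
{'clock': 0.0, 'joint_pos': array([ 1.29009997e+00,  2.64748934e-01,  1.60536087e+00,  4.41856830e-06,
        1.27369564e+00, -3.69004949e-02]), 'joint_vel': array([-0.00020455, -0.00084178, -0.00031856, -0.00073051,  0.00043894,
       -0.00057566]), 'joint_efforts': array([ 7.36668198e-05, -5.02118003e+01, -3.56870055e+01,  7.31369038e-02,
        2.93395319e-02, -1.84151831e-04]), 'eef_pos': array([0.16274187, 0.6543603 , 0.23739794]), 'ee_rot': array([-0.55663035,  0.55754545,  0.43485647, -0.43612565]), 'ft_force': array([-0.16641694, -0.54377458, -0.36353652]), 'torque': array([ 0.03089295, -0.00856456, -0.02798626]), 'width': 1.0025004400737687} 0.0187
scene 364.76542453549087 364.76542453549087 254.73395615529503 188.69055280987524
[[ 0.1801  0.6755 -0.715   1.231 ]
 [ 0.9836 -0.1153  0.1388 -0.1779]
 [ 0.0113 -0.7282 -0.6852  0.7226]
 [ 0.      0.      0.      1.    ]]
top 434.6526471035923 434.6526471035923 253.8111444476824 183.31914698450277
[[-0.0266 -0.9919  0.1245  0.3909]
 [-0.9995  0.0282  0.0116 -0.0478]
 [-0.015  -0.1241 -0.9922  1.2486]
 [ 0.      0.      0.      1.    ]]
wrist 295.74941588453737 295.74941588453737 263.53980502345837 193.46877084406455
[[ 0.2412  0.9245  0.2953  0.0859]
 [ 0.9705 -0.229  -0.0756  0.6734]
 [-0.0022  0.3048 -0.9524  0.3842]
 [ 0.      0.      0.      1.    ]]
```

View pics/scene0.png

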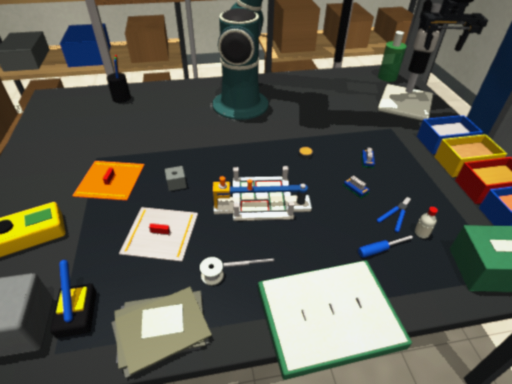

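View pics/top0.png

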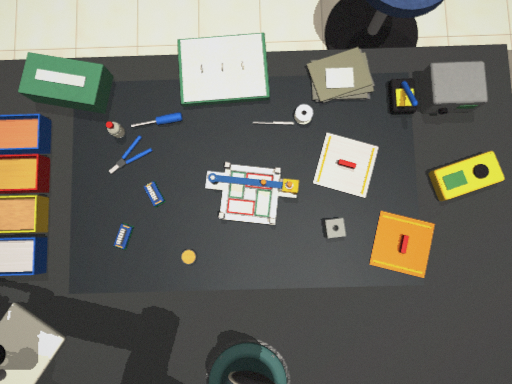

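View pics/wrist0.png

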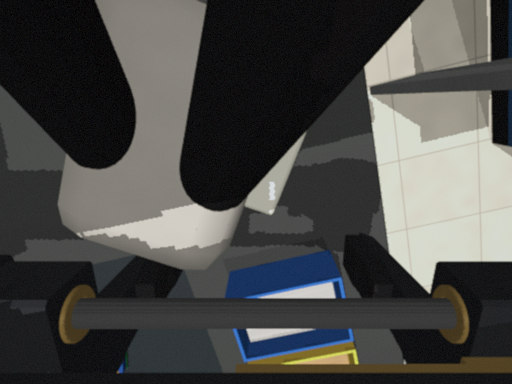

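The top view shows the fixture near (250,190) and the pin and fork at the right (290,185). There are two blue bricks at (153,193) and (122,236), and the pin stand is at (335,228). Two things could be the cover: the pale plate with a red handle at (347,164) and the orange plate at (403,244). I'll enlarge these to check.

```bash
cat > h.py <<'E'
import cv2, numpy as np
from cell import robot
from scipy.spatial.transform import Rotation as R
def snap(n,f=None):
    s=robot.snapshot(n); s["pose"]=np.array(s["pose"])
    if f: cv2.imwrite(f"pics/{f}.png",s["frame"][:,:,::-1])
    return s
def ray(s,u,v):
    d=s["pose"][:3,:3]@np.array([(u-s["cx"])/s["fx"],(v-s["cy"])/s["fy"],1]); return s["pose"][:3,3],d
def atz(s,u,v,z):
    o,d=ray(s,u,v); return o+d*(z-o[2])/d[2]
def proj(s,P):
    P=np.atleast_2d(P); c=(P-s["pose"][:3,3])@s["pose"][:3,:3]
    return np.c_[s["fx"]*c[:,0]/c[:,2]+s["cx"],s["fy"]*c[:,1]/c[:,2]+s["cy"]]
def tri(obs):
    A=np.zeros((3,3));b=np.zeros(3)
    for s,u,v in obs:
        o,d=ray(s,u,v); d=d/np.linalg.norm(d); M=np.eye(3)-np.outer(d,d); A+=M;b+=M@o
    return np.linalg.solve(A,b)
def crop(s,f,u0,v0,u1,v1,k):
    im=s["frame"][v0:v1,u0:u1,::-1]; cv2.imwrite(f"pics/{f}.png",cv2.resize(im,None,fx=k,fy=k,interpolation=cv2.INTER_CUBIC))
def tcp():
    o=robot.observe(); q=np.array(o["ee_rot"]); return np.array(o["eef_pos"]),R.from_quat(q[[1,2,3,0]]),o
E
python3 - <<'E'
from h import *
s=snap("top"); crop(s,"t1",195,150,305,235,7); crop(s,"t2",300,120,440,280,3.6); crop(s,"t3",95,95,215,275,3.2)
s=snap("scene"); crop(s,"s1",205,160,320,225,6.5);
E
```

```text
(no output)
```

View pics/t1.png

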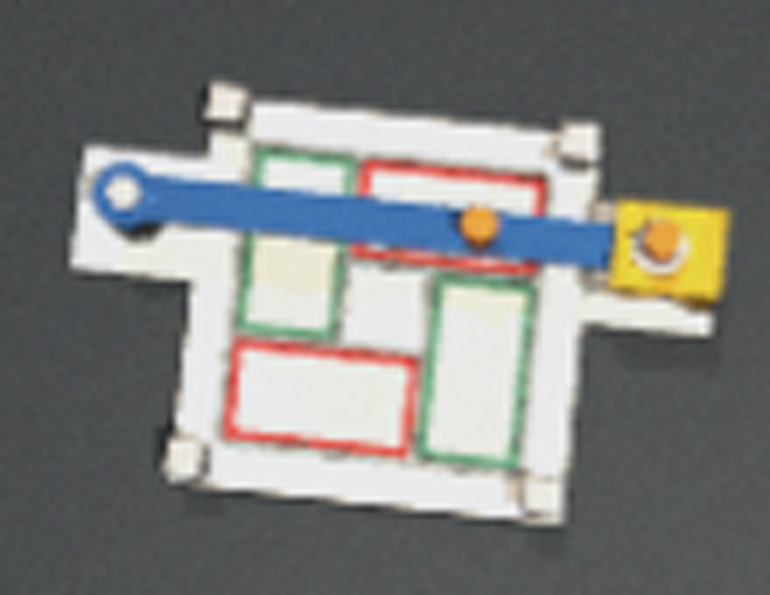

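View pics/t2.png

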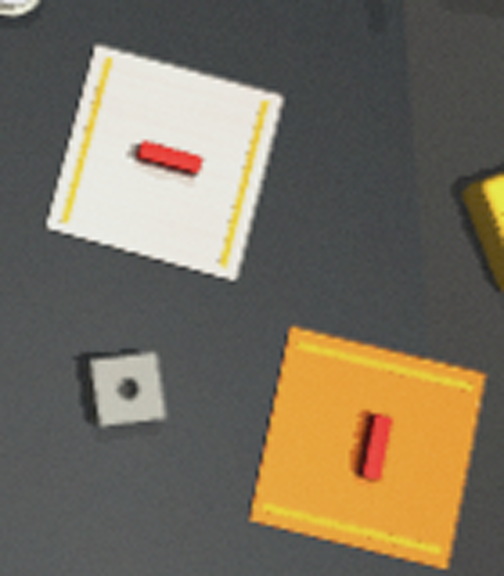

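View pics/t3.png

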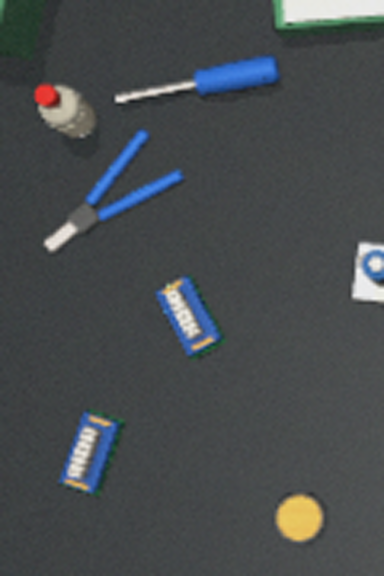

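View pics/s1.png

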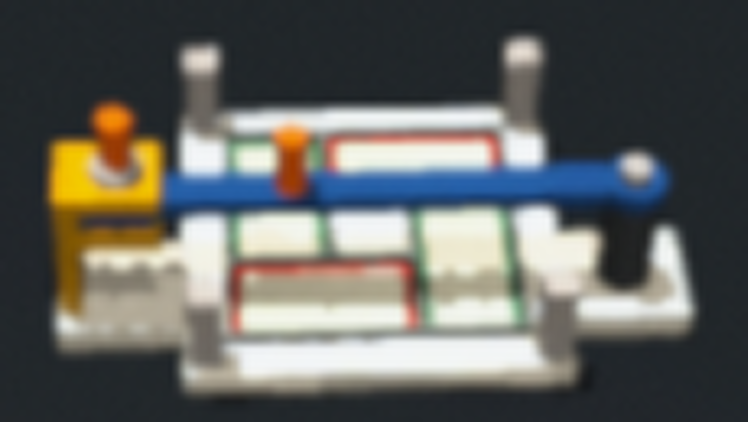

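The crops settle it. The pale aluminium plate at top (347,164) matches "aluminium cover" and is the one to use; the plate at (403,244) is the orange look-alike and stays put. There are two bricks, and the other blue items are the pliers and the screwdriver. Next I'll fit coarse poses from the two views.

Run:
```python
from h import *
from scipy.optimize import least_squares
t=snap("top"); s=snap("scene")
up=lambda L,k,o:(np.array(L)+.5)/k-.5+np.array(o)
tp=up([(228,103),(578,143),(541,496),(184,459)],7,(195,150))
sp=up([(558,284),(206,290),(200,60),(524,53)],6.5,(205,160))
F=np.array([(71,71),(71,-71),(-71,-71),(-71,71)])/1000
for i in range(4): print(i,tri([(t,*tp[i]),(s,*sp[i])]))
def f(p,full=False):
    c,q=np.cos(p[2]),np.sin(p[2]); P=np.c_[F@np.array([[c,q],[-q,c]])+p[:2],np.full(4,.052)]
    return np.r_[(proj(t,P)-tp).ravel(),(proj(s,P)-sp).ravel()]
r=least_squares(f,[.4,0,0]); print("fixture",r.x,np.degrees(r.x[2]),np.round(r.fun,1))
# bricks
tb=up([(188,316),(90,452)],3.2,(95,95)); print("bricks",[atz(t,*u,.03) for u in tb])
tc=up([(168,158),(128,389)],3.6,(300,120)); print("cover handle",atz(t,*tc[0],.028),"stand",atz(t,*tc[1],.042))
pt=up([(662,240)],7,(195,150))[0]; ps=up([(113,118)],6.5,(205,160))[0]
print("pin top",tri([(t,*pt),(s,*ps)]))
kt=up([(479,225)],7,(195,150))[0]; ks=up([(290,135)],6.5,(205,160))[0]
print("knob top",tri([(t,*kt),(s,*ks)]))
# wrist cam in tool
w=snap("wrist"); p,Rt,o=tcp(); print("cam in tool",Rt.inv().apply(w["pose"][:3,3]-p)); print(np.round(Rt.inv().as_matrix()@w["pose"][:3,:3],3)); print(np.round(Rt.as_matrix(),3))
```

```text
0 [0.59739572 0.03966317 0.04853945]
1 [ 0.57715166 -0.09935132  0.04878986]
2 [ 0.43718033 -0.08090805  0.04892941]
3 [0.45574239 0.06018869 0.04851015]
fixture [ 0.51776482 -0.0203642  -0.13762888] -7.885554142898602 [-0.4 -0.4  0.2 -0.6  0.1 -0.2 -0.2 -0.6  0.3 -0.8 -0.6 -0.5  0.1 -0.7
 -0.2 -0.6]
bricks [array([0.52318564, 0.25101981, 0.03      ]), array([0.40612205, 0.33666978, 0.03      ])]
cover handle [ 0.59320312 -0.29742255  0.028     ] stand [ 0.41279248 -0.25457956  0.042     ]
pin top [ 0.53055095 -0.12786324  0.10339512]
knob top [ 0.53971499 -0.05884562  0.09212164]
cam in tool [-0.00050411 -0.14657346  0.07918201]
[[ 1.     0.    -0.   ]
 [ 0.    -0.305  0.952]
 [ 0.    -0.952 -0.305]]
[[ 0.241 -0.    -0.97 ]
 [ 0.97  -0.     0.241]
 [-0.    -1.     0.   ]]
```

```bash
cat >> h.py <<'E'
def yawof(Rt): x=Rt.as_matrix()[:,0]; return np.degrees(np.arctan2(x[1],x[0]))
def plan(target,yaw,n):
    """constant row (shift, turn about tool y) repeated n times, tool vertical; also tilt error"""
    p,Rt,o=tcp(); dy=(yaw-yawof(Rt)+180)%360-180
    D=Rt.inv().apply(np.array(target)-p)*100; w=-dy/n
    S=sum((R.from_rotvec([0,w*k,0],degrees=True).as_matrix() for k in range(n)),np.zeros((3,3)))
    d=np.linalg.solve(S,D)
    yd=Rt.as_matrix()[:,1]; 
    tilt=Rt.inv().apply(np.cross(yd,[0,0,-1]))*57.3
    print("t %.2f pos %s yaw %.2f w %.3f F %s"%(o["clock"],np.round(p,4),yawof(Rt),o["width"],np.round(o["ft_force"],1)))
    print("row x%d: shift"%n,np.round(d,3),"turn y %.3f"%w,"| one-shot",np.round(D,3),"dyaw %.2f"%dy,"tilt fix(rotvec tool)",np.round(tilt,2))
E
python3 - <<'E'
from h import *
plan([.53,-.08,.27],-7.9,25)
E
```

```text
t 0.40 pos [0.1629 0.6549 0.2385] yaw 76.03 w 0.998 F [0.2 0.6 0.3]
row x25: shift [-0.576 -0.125 -3.553] turn y 3.357 | one-shot [-62.461  -3.129 -53.365] dyaw -83.93 tilt fix(rotvec tool) [-0.   -0.   -0.02]
```

```bash
python3 -m inch '[-0.58,-0.12,-3.55,0,3.36,0,0, -0.58,-0.12,-3.55,0,3.36,0,0, -0.58,-0.12,-3.55,0,3.36,0,0, -0.58,-0.12,-3.55,0,3.36,0,0, -0.58,-0.12,-3.55,0,3.36,0,0, -0.58,-0.12,-3.55,0,3.36,0,0, -0.58,-0.12,-3.55,0,3.36,0,0, -0.58,-0.12,-3.55,0,3.36,0,0, -0.58,-0.12,-3.55,0,3.36,0,0, -0.58,-0.12,-3.55,0,3.36,0,0]' 20
python3 - <<'E'
from h import *
plan([.53,-.08,.27],-7.9,15)
E
```

```text
clock: 1.4
eef_pos: [0.442, 0.4338, 0.2509]
ee_rot: [0.66, -0.659, -0.255, 0.255]
ft_force: [-0.8, 0.5, -0.3]
width: 1.003
t 1.40 pos [0.442  0.4338 0.2509] yaw 42.29 w 1.003 F [-0.8  0.5 -0.3]
row x15: shift [-0.571 -0.128 -3.543] turn y 3.346 | one-shot [-28.065  -1.921 -43.932] dyaw -50.19 tilt fix(rotvec tool) [0.   0.   0.03]
```

```bash
python3 -m inch '[-0.58,-0.12,-3.55,0,3.36,0,0, -0.58,-0.12,-3.55,0,3.36,0,0, -0.58,-0.12,-3.55,0,3.36,0,0, -0.58,-0.12,-3.55,0,3.36,0,0, -0.58,-0.12,-3.55,0,3.36,0,0, -0.58,-0.12,-3.55,0,3.36,0,0, -0.58,-0.12,-3.55,0,3.36,0,0, -0.58,-0.12,-3.55,0,3.36,0,0, -0.58,-0.12,-3.55,0,3.36,0,0, -0.58,-0.12,-3.55,0,3.36,0,0]'
python3 -m inch '[-0.58,-0.12,-3.55,0,3.34,0,0, -0.58,-0.12,-3.55,0,3.34,0,0, -0.58,-0.12,-3.55,0,3.34,0,0, -0.58,-0.12,-3.55,0,3.34,0,0, -0.58,-0.12,-3.55,0,3.34,0,0, 0,0,0,0,0,0,0, 0,0,0,0,0,0,0, 0,0,0,0,0,0,0, 0,0,0,0,0,0,0, 0,0,0,0,0,0,0]'
python3 - <<'E'
from h import *
plan([.53,-.08,.27],-7.9,15)
w=snap("wrist","w1")
E
```

```text
clock: 2.4
eef_pos: [0.551, 0.0962, 0.2629]
ee_rot: [-0.705, 0.705, 0.054, -0.053]
ft_force: [0.2, -0.1, 0.1]
width: 1.004
clock: 3.4
eef_pos: [0.5287, -0.0791, 0.2686]
ee_rot: [0.706, -0.705, 0.048, -0.048]
ft_force: [0.3, -0.2, -0.1]
width: 1.004
t 3.40 pos [ 0.5287 -0.0791  0.2686] yaw -7.76 w 1.004 F [ 0.3 -0.2 -0.1]
row x15: shift [ 0.009 -0.009 -0.005] turn y 0.009 | one-shot [ 0.14  -0.137 -0.074] dyaw -0.14 tilt fix(rotvec tool) [-0.01  0.   -0.01]
```

View pics/w1.png

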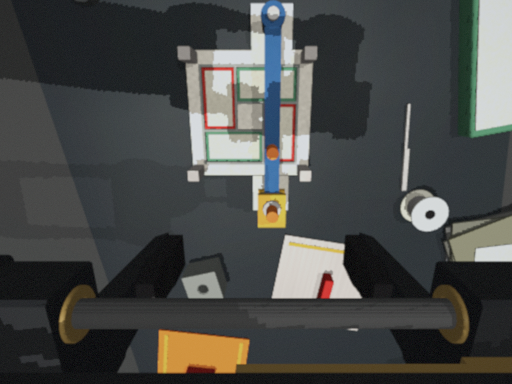

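Run:
```python
from h import *
w=snap("wrist"); crop(w,"w1c",170,0,330,240,2.5*1.0) if 0 else crop(w,"w1c",165,0,325,120,4.8); crop(w,"w1d",165,120,325,240,4.8)
```

```text
(no output)
```

View pics/w1c.png

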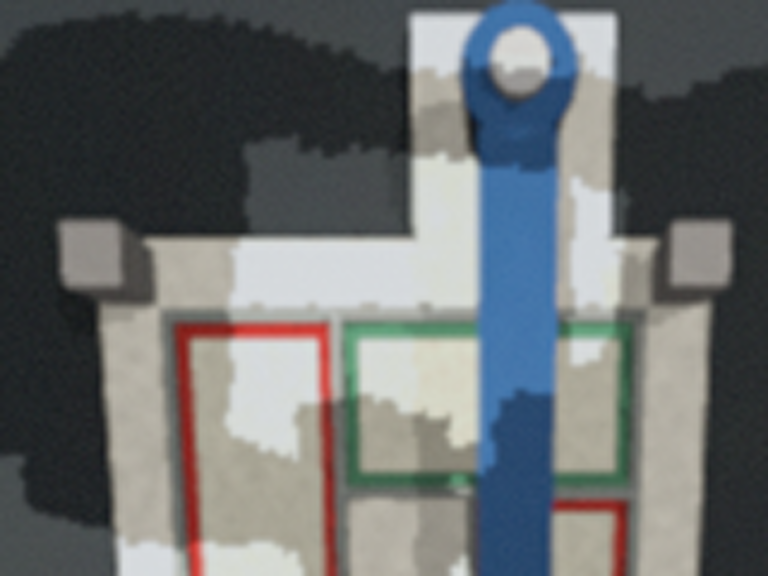

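View pics/w1d.png

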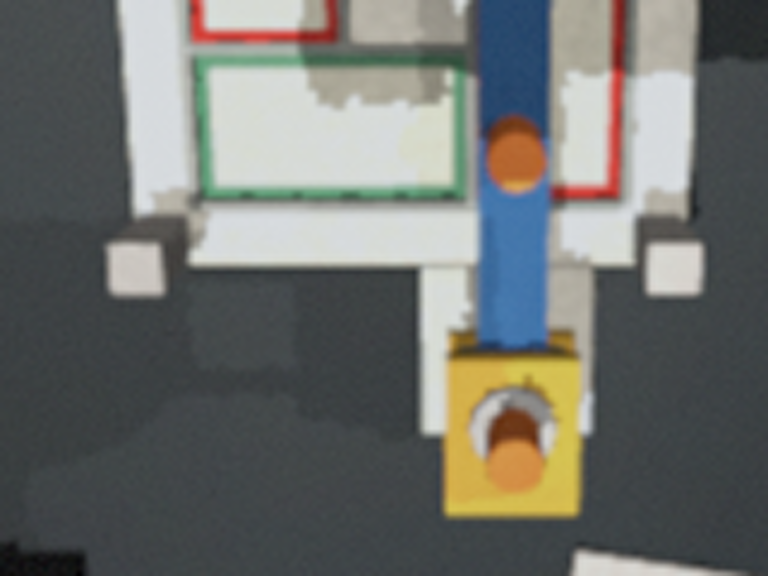

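Run:
```python
from h import *
from scipy.optimize import least_squares
w=snap("wrist"); t=snap("top"); s=snap("scene")
up=lambda L,k,o:(np.array(L)+.5)/k-.5+np.array(o)
tp=up([(228,103),(578,143),(541,496),(184,459)],7,(195,150))
sp=up([(558,284),(206,290),(200,60),(524,53)],6.5,(205,160))
wp=np.r_[up([(699,253)],4.8,(165,0)),up([(674,268),(136,268)],4.8,(165,120)),up([(91,253)],4.8,(165,0))]
F=np.array([(71,71),(71,-71),(-71,-71),(-71,71)])/1000
def f(p,views,z=.052):
    c,q=np.cos(p[2]),np.sin(p[2]); P=np.c_[F@np.array([[c,q],[-q,c]])+p[:2],np.full(4,p[3] if len(p)>3 else z)]
    return np.concatenate([((proj(v,P)-o)).ravel() for v,o in views])
for nm,v in [("w",[(w,wp)]),("all",[(w,wp),(t,tp),(s,sp)])]:
    r=least_squares(f,[.5,0,0],args=(v,)); print(nm,r.x,np.degrees(r.x[2]),np.round(r.fun,1))
    r=least_squares(f,[.5,0,0,.05],args=(v,)); print(nm,r.x,np.degrees(r.x[2]))
for (nm,a,z) in [("pin top",(516,465),.106),("knob top",(516,163),.095)]:
    u=up([a],4.8,(165,120))[0]; print(nm,atz(w,*u,z))
    tt={"pin top":(662,240),"knob top":(479,225)}[nm]; print(tri([(w,*u),(t,*up([tt],7,(195,150))[0])]))
```

```text
w [ 0.5178617  -0.02017908 -0.13495117] -7.732132670357658 [ 0.2 -0.1  0.   0.  -0.1  0.1 -0.1  0. ]
w [ 0.51784047 -0.02017674 -0.13495151  0.05158321] -7.732152165992817
all [ 0.51783595 -0.02022741 -0.13559616] -7.7690876702305145 [ 0.2  0.  -0.   0.1 -0.2  0.1 -0.1  0.  -0.5 -0.4  0.1 -0.7  0.1 -0.3
 -0.2 -0.6  0.4 -0.9 -0.5 -0.4  0.1 -0.7 -0.2 -0.6]
all [ 0.51765462 -0.02018667 -0.13562668  0.05016106] -7.770836498622025
pin top [ 0.53166228 -0.12781798  0.106     ]
[ 0.53103057 -0.12826267  0.10419977]
knob top [ 0.5407283  -0.05902993  0.095     ]
[ 0.54028464 -0.05939161  0.09107314]
```

The wrist view fits the fixture at (0.5179,-0.0202) with yaw -7.73°, to within 0.2 px. The pin top lies on the predicted fork hole. Next is the pin.

Run:
```python
from h import *
plan([.5315,-.1280,.14],-7.73,5)
```

```text
t 3.65 pos [ 0.5286 -0.0798  0.2687] yaw -7.83 w 0.999 F [ 0.  -0.8  0.1]
row x5: shift [ 0.188  2.573 -0.948] turn y -0.019 | one-shot [ 0.945 12.867 -4.74 ] dyaw 0.10 tilt fix(rotvec tool) [ 0. -0. -0.]
```

```bash
python3 -m inch '[0.19,2.57,-0.95,0,0,0,0.5, 0.19,2.57,-0.95,0,0,0,0.5, 0.19,2.57,-0.95,0,0,0,0.5, 0.19,2.57,-0.95,0,0,0,0.5, 0.19,2.57,-0.95,0,0,0,0.5, 0,1.4,0,0,0,0,0.5, 0,1.4,0,0,0,0,0.5, 0,1.4,0,0,0,0,0.5, 0,1.0,0,0,0,0,0.5, 0,0,0,0,0,0,0.5]'
python3 - <<'E'
from h import *
plan([.5315,-.1280,.0835],-7.73,5)
w=snap("wrist","w2")
E
```

```text
clock: 4.65
eef_pos: [0.5305, -0.1279, 0.0868]
ee_rot: [0.706, -0.705, 0.049, -0.048]
ft_force: [-0.3, -0.0, -0.1]
width: 0.5
t 4.65 pos [ 0.5305 -0.1279  0.0868] yaw -7.84 w 0.500 F [-0.3 -0.  -0.1]
row x5: shift [0.02  0.066 0.   ] turn y -0.022 | one-shot [0.101 0.332 0.001] dyaw 0.11 tilt fix(rotvec tool) [-0.02 -0.   -0.14]
```

View pics/w2.png

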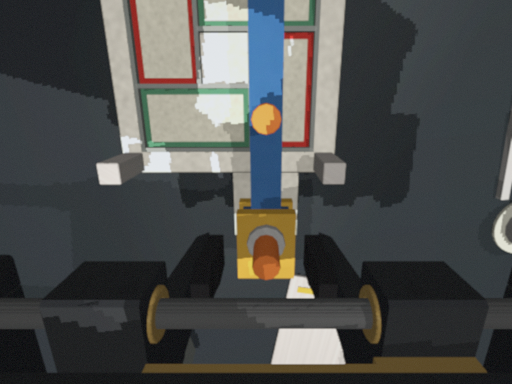

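The pin grip at (266,265) sits midway between the fingers. I'll go down 3 mm and close.

```bash
python3 -m inch '[0.1,0.3,0,0,0,0,0.6, 0,0,0,0,0,0,1, 0,0,0,0,0,0,1, 0,0,0,0,0,0,1, 0,0,0,0,0,0,1, 0,0,0,0,0,0,1, 0,0,0,0,0,0,1, 0,0,0,0,0,0,1, 0,0,0,0,0,0,1, 0,0,0,0,0,0,1]' 25
python3 - <<'E'
from h import *
p,Rt,o=tcp(); print(p,yawof(Rt),o["width"],o["ft_force"]); plan([.5315,-.1280,.15],-7.73,3)
E
```

```text
clock: 5.7
eef_pos: [0.5326, -0.1287, 0.0856]
ee_rot: [-0.705, 0.705, -0.048, 0.049]
ft_force: [-1.8, -0.3, 5.1]
width: 0.151
[ 0.53256869 -0.12870787  0.08562696] -7.865606570734576 0.15138190763313303 [-1.83777095 -0.33113768  5.07424389]
t 5.70 pos [ 0.5326 -0.1287  0.0856] yaw -7.87 w 0.151 F [-1.8 -0.3  5.1]
row x3: shift [-0.038 -2.146  0.018] turn y -0.045 | one-shot [-0.114 -6.437  0.055] dyaw 0.14 tilt fix(rotvec tool) [ 0.01 -0.    0.02]
```

```bash
python3 -m inch '[0,-0.5,0,0,0,0,1, 0,-1,0,0,0,0,1, 0,-1,0,0,0,0,1, 0,-1,0,0,0,0,1, 0,-1,0,0,0,0,1, 0,-1.5,0,0,0,0,1, 0,-1.5,0,0,0,0,1, 0,-1.5,0,0,0,0,1, 0,0,0,0,0,0,1, 0,0,0,0,0,0,1]'
python3 - <<'E'
from h import *
snap("wrist","w3")
plan([.413,-.255,.17],-7.73,7)
E
```

```text
clock: 6.7
eef_pos: [0.5328, -0.1288, 0.176]
ee_rot: [-0.705, 0.706, -0.048, 0.049]
ft_force: [-0.7, 0.1, -1.0]
width: 0.145
t 6.75 pos [ 0.5322 -0.1286  0.1751] yaw -7.87 w 0.149 F [-0.6 -0.2 -0.7]
row x7: shift [-1.442  0.073 -2.02 ] turn y -0.020 | one-shot [-10.081   0.513 -14.152] dyaw 0.14 tilt fix(rotvec tool) [ 0.    0.   -0.01]
```

View pics/w3.png

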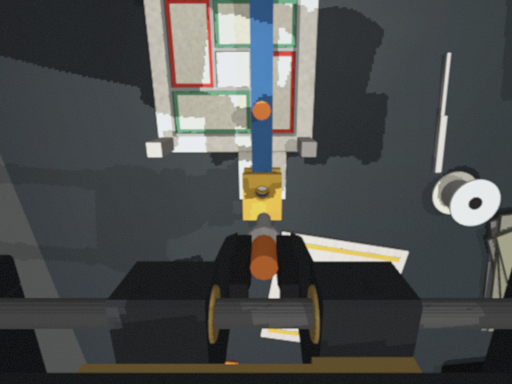

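The pin came out of the fork and is held straight in the jaws, with the empty fork hole visible at (262,190). Now to the stand.

```bash
python3 -m inch '[-1.44,0.07,-2.02,0,0,0,1, -1.44,0.07,-2.02,0,0,0,1, -1.44,0.07,-2.02,0,0,0,1, -1.44,0.07,-2.02,0,0,0,1, -1.44,0.07,-2.02,0,0,0,1, -1.44,0.07,-2.02,0,0,0,1, -1.44,0.07,-2.02,0,0,0,1, 0,0,0,0,0,0,1, 0,0,0,0,0,0,1, 0,0,0,0,0,0,1]'
python3 - <<'E'
from h import *
w=snap("wrist"); t=snap("top"); crop(w,"w4",180,130,340,290,4)
p,Rt,o=tcp(); print(p,yawof(Rt))
E
```

```text
clock: 7.75
eef_pos: [0.4134, -0.2543, 0.1699]
ee_rot: [0.706, -0.705, 0.049, -0.048]
ft_force: [1.5, -0.2, -0.5]
width: 0.146
[ 0.41369144 -0.25426063  0.17009508] -7.805819106421524
```

View pics/w4.png

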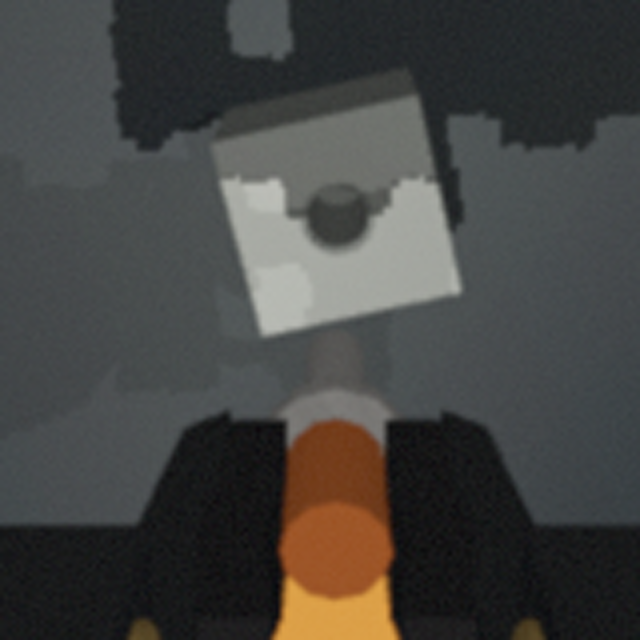

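Run:
```python
from h import *
w=snap("wrist"); p,Rt,o=tcp()
h=atz(w,180+338.5/4-.5,130+217.5/4-.5,.042); print("hole",h)
g=atz(w,180+337.5/4-.5,130+550.5/4-.5,p[2]+.0225); print("pin top",g, "tcp",p)
print("delta hole-pin in tool",Rt.inv().apply(h-g)*100)
plan([*(p[:2]+h[:2]-g[:2]),.06],-7.73,8)
```

```text
hole [ 0.41421137 -0.25389593  0.042     ]
pin top [ 0.41412825 -0.25235916  0.19268277] tcp [ 0.41372808 -0.25429812  0.17018277]
delta hole-pin in tool [ 0.0302682  15.06823396 -0.15508871]
t 7.90 pos [ 0.4137 -0.2543  0.1702] yaw -7.80 w 0.151 F [-0.1 -0.2 -0.9]
row x8: shift [ 0.004  1.377 -0.019] turn y -0.009 | one-shot [ 0.03  11.018 -0.154] dyaw 0.07 tilt fix(rotvec tool) [-0.02  0.   -0.  ]
```

```bash
python3 -m inch '[0.03,1.5,-0.1,0,0,0,1, 0,1.5,0,0,0,0,1, 0,1.5,0,0,0,0,1, 0,1.5,0,0,0,0,1, 0,1.5,0,0,0,0,1, 0,1,0,0,0,0,1, 0,1,0,0,0,0,1, 0,0.5,0,0,0,0,1, 0,0,0,0,0,0,1, 0,0,0,0,0,0,1]'
python3 - <<'E'
from h import *
plan([.4140,-.2545,.051],-7.73,8)
E
```

```text
clock: 8.9
eef_pos: [0.4137, -0.2561, 0.0707]
ee_rot: [-0.705, 0.706, -0.048, 0.049]
ft_force: [-0.2, 0.9, -1.9]
width: 0.15
t 8.90 pos [ 0.4137 -0.2561  0.0707] yaw -7.87 w 0.150 F [-0.2  0.9 -1.9]
row x8: shift [0.001 0.246 0.021] turn y -0.017 | one-shot [0.007 1.966 0.166] dyaw 0.14 tilt fix(rotvec tool) [0.01 0.   0.03]
```

```bash
python3 -m inch '[0,0.5,0,0,0,0,1, 0,0.5,0,0,0,0,1, 0,0.5,0,0,0,0,1, 0,0.3,0,0,0,0,1, 0,0.1,0,0,0,0,1, 0,0,0,0,0,0,1, 0,0,0,0,0,0,1, 0,0,0,0,0,0,1, 0,0,0,0,0,0,1, 0,0,0,0,0,0,1]'
python3 - <<'E'
from h import *
plan([.4140,-.2545,.051],-7.73,8)
E
```

```text
clock: 9.9
eef_pos: [0.4135, -0.256, 0.0515]
ee_rot: [-0.705, 0.706, -0.048, 0.049]
ft_force: [-0.2, 0.4, -0.7]
width: 0.146
t 9.90 pos [ 0.4135 -0.256   0.0515] yaw -7.87 w 0.146 F [-0.2  0.4 -0.7]
row x8: shift [0.004 0.006 0.02 ] turn y -0.017 | one-shot [0.03  0.046 0.157] dyaw 0.14 tilt fix(rotvec tool) [0.01 0.   0.02]
```

Down another 2 mm, release to half open, then lift and look.

```bash
python3 -m inch '[0,0.1,0,0,0,0,1, 0,0.1,0,0,0,0,1, 0,0,0,0,0,0,0.5, 0,0,0,0,0,0,0.5, 0,0,0,0,0,0,0.5, 0,0,0,0,0,0,0.5, 0,-1.5,0,0,0,0,0.5, 0,-2.5,0,0,0,0,0.5, 0,-3,0,0,0,0,0.5, 0,-3,0,0,0,0,0.5]'
python3 - <<'E'
from h import *
w=snap("wrist","w5"); p,Rt,o=tcp(); print(p)
# bar knob closed at fixture (28,-35)
fx=np.array([.5179,-.0202]);a=-7.73
fw=lambda x,y: fx+R.from_euler("z",a,degrees=True).apply([x/1e3,y/1e3,0])[:2]
print("knob",fw(28,-35)); plan([*fw(28,-35),.13],-7.73,8)
E
```

```text
clock: 10.9
eef_pos: [0.4129, -0.2556, 0.1498]
ee_rot: [0.706, -0.705, 0.049, -0.048]
ft_force: [0.2, -0.5, 0.3]
width: 0.499
[ 0.41599049 -0.25769901  0.15545907]
knob [ 0.54093788 -0.05864809]
t 10.95 pos [ 0.416  -0.2577  0.1555] yaw -7.86 w 0.496 F [ 0.8 -1.2  2.5]
row x8: shift [1.207 0.317 2.678] turn y -0.017 | one-shot [ 9.636  2.539 21.436] dyaw 0.13 tilt fix(rotvec tool) [0.2  0.   0.39]
```

View pics/w5.png

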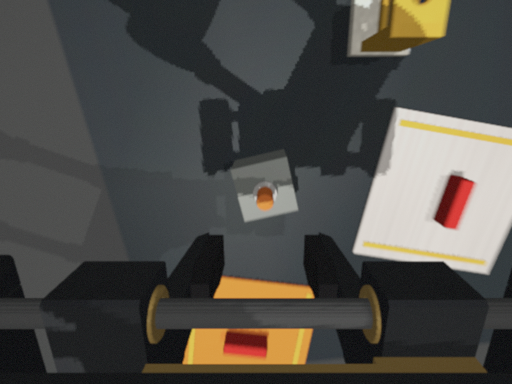

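The pin stands upright in the stand at (265,195). The white cover is visible at right, handle at (455,200). Now the bar knob.

```bash
python3 -m inch '[1.2,0.3,2.68,0,0,0,0.6, 1.2,0.3,2.68,0,0,0,0.6, 1.2,0.3,2.68,0,0,0,0.6, 1.2,0.3,2.68,0,0,0,0.6, 1.2,0.3,2.68,0,0,0,0.6, 1.2,0.3,2.68,0,0,0,0.6, 1.2,0.3,2.68,0,0,0,0.6, 1.2,0.3,2.68,0,0,0,0.6, 0,0,0,0,0,0,0.6, 0,0,0,0,0,0,0.6]'
python3 - <<'E'
from h import *
w=snap("wrist","w6"); plan([.5409,-.0586,.073],-7.73,5)
E
```

```text
clock: 11.95
eef_pos: [0.5376, -0.0563, 0.1248]
ee_rot: [-0.705, 0.706, -0.048, 0.047]
ft_force: [-0.7, -0.1, 1.2]
width: 0.398
t 12.00 pos [ 0.5373 -0.0569  0.1249] yaw -7.83 w 0.398 F [-0.   0.1 -0.2]
row x5: shift [ 0.076  1.038 -0.023] turn y -0.021 | one-shot [ 0.382  5.191 -0.117] dyaw 0.10 tilt fix(rotvec tool) [ 0.03  0.   -0.05]
```

View pics/w6.png

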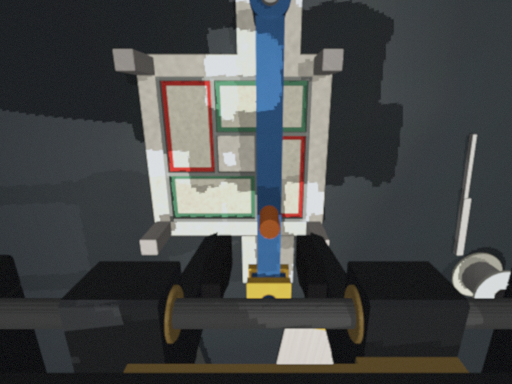

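```bash
python3 -m inch '[0.38,1.2,-0.12,0,0,0,0.6, 0,2,0,0,0,0,0.6, 0,2,0,0,0,0,0.6, 0,0,0,0,0,0,0.8, 0,0,0,0,0,0,0.8, 0,0,0,0,0,0,0.8, 0,0,0,0,0,0,0.8, 0.24,0,0,0,-1,0,0.8, 0.73,0,0.02,0,-3,0,0.8, 1.22,0,0.05,0,-5,0,0.8]'
python3 - <<'E'
from h import *
w=snap("wrist","w7"); p,Rt,o=tcp(); h=np.array([.5179,-.0202])+R.from_euler("z",-7.73,degrees=True).apply([.028,.105,0])[:2]
d=p[:2]-h; print(p,"r",np.hypot(*d),"ang",np.degrees(np.arctan2(d[1],d[0]))+90+7.73,"yaw-rel",yawof(Rt)+7.73,o["ft_force"],o["width"])
E
```

```text
clock: 13.0
eef_pos: [0.5631, -0.0597, 0.0738]
ee_rot: [0.707, -0.707, -0.008, 0.008]
ft_force: [-1.0, 0.9, -0.8]
width: 0.202
[ 0.56582549 -0.05988642  0.0743079 ] r 0.1400971222314787 ang 10.207871703668825 yaw-rel 9.286282011406545 [2.02119542 0.71109027 0.52354881] 0.1959095001146259
```

View pics/w7.png

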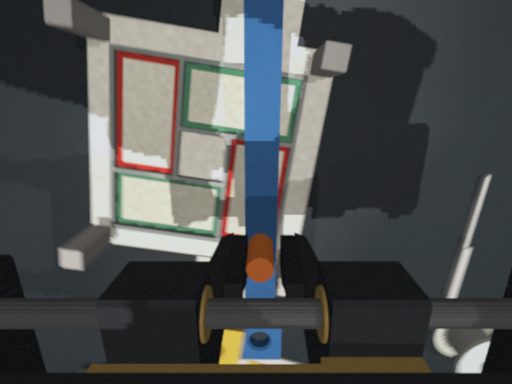

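The knob at (260,258) is caged between the fingers and the bar is swinging. I'll continue the arc.

```bash
python3 -m inch '[1.22,0,0.05,0,-5,0,0.8, 1.22,0,0.05,0,-5,0,0.8, 1.22,0,0.05,0,-5,0,0.8, 1.22,0,0.05,0,-5,0,0.8, 1.22,0,0.05,0,-5,0,0.8, 1.22,0,0.05,0,-5,0,0.8, 1.22,0,0.05,0,-5,0,0.8, 1.22,0,0.05,0,-5,0,0.8, 1.22,0,0.05,0,-5,0,0.8, 1.22,0,0.05,0,-5,0,0.8]'
python3 -m inch '[1.22,0,0.05,0,-5,0,0.8, 1.22,0,0.05,0,-5,0,0.8, 1.22,0,0.05,0,-5,0,0.8, 1.22,0,0.05,0,-5,0,0.8, 1.22,0,0.05,0,-5,0,0.8, 0.98,0,0.03,0,-4,0,0.8, 0.73,0,0.02,0,-3,0,0.8, 0.24,0,0,0,-1,0,0.8, 0,0,0,0,0,0,0.8, 0,0,0,0,0,0,0.8]'
python3 - <<'E'
from h import *
w=snap("wrist","w8"); p,Rt,o=tcp(); h=np.array([.5179,-.0202])+R.from_euler("z",-7.73,degrees=True).apply([.028,.105,0])[:2]
d=p[:2]-h; print(p,"r",np.hypot(*d),"ang",np.degrees(np.arctan2(d[1],d[0]))+90+7.73,"yaw-rel",yawof(Rt)+7.73,o["ft_force"],o["width"])
E
```

```text
clock: 14.05
eef_pos: [0.6699, -0.0077, 0.0735]
ee_rot: [-0.637, 0.638, 0.306, -0.306]
ft_force: [-0.4, -0.1, -0.3]
width: 0.201
clock: 15.05
eef_pos: [0.7001, 0.0653, 0.0735]
ee_rot: [-0.525, 0.525, 0.473, -0.473]
ft_force: [0.2, 0.0, -1.1]
width: 0.2
[0.70006236 0.06519354 0.07342242] r 0.1410813266451415 ang 91.67317022467203 yaw-rel 91.79705699879929 [ 0.09150741 -0.52282502  0.85127071] 0.19857697279122608
```

View pics/w8.png

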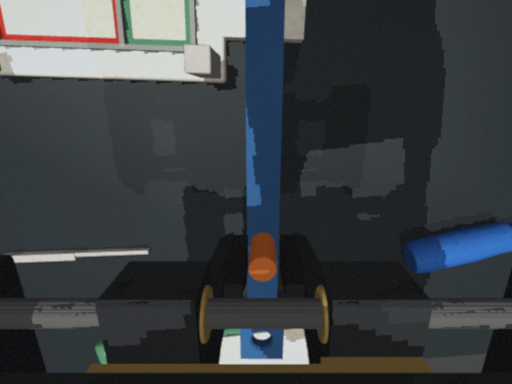

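The bar is open at about 91°. Release, lift, and go to the nearer brick.

```bash
python3 -m inch '[0,0,0,0,0,0,0.7, 0,0,0,0,0,0,0.6, 0,-1.5,0,0,0,0,0.6, 0,-3,0,0,0,0,0.6, 0,-4,0,0,0,0,0.6, 0,-4,0,0,0,0,0.6, 0,0,0,0,0,0,0.6, 0,0,0,0,0,0,0.6, 0,0,0,0,0,0,0.6, 0,0,0,0,0,0,0.6]'
python3 - <<'E'
from h import *
t=snap("top","t5"); plan([.523,.24,.20],114,9)
E
```

```text
clock: 16.1
eef_pos: [0.6988, 0.0654, 0.1963]
ee_rot: [0.526, -0.524, -0.473, 0.475]
ft_force: [-0.5, -0.7, -1.1]
width: 0.404
t 16.15 pos [0.6989 0.0654 0.1962] yaw 84.13 w 0.401 F [0.6 0.2 0.2]
row x9: shift [ 2.201 -0.036  1.707] turn y -3.319 | one-shot [15.572 -0.322 19.284] dyaw 29.87 tilt fix(rotvec tool) [-0.2   0.   -0.03]
```

View pics/t5.png

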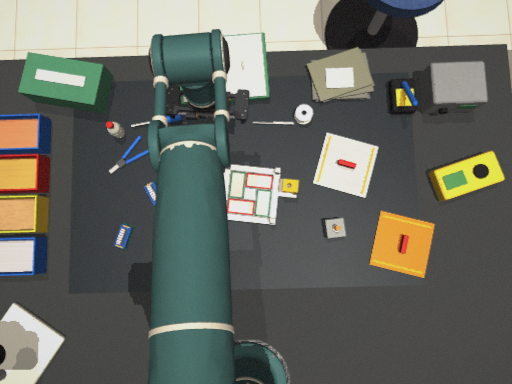

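```bash
python3 -m inch '[2.2,-0.04,1.71,0,-3.32,0,0.6, 2.2,-0.04,1.71,0,-3.32,0,0.6, 2.2,-0.04,1.71,0,-3.32,0,0.6, 2.2,-0.04,1.71,0,-3.32,0,0.6, 2.2,-0.04,1.71,0,-3.32,0,0.6, 2.2,-0.04,1.71,0,-3.32,0,0.6, 2.2,-0.04,1.71,0,-3.32,0,0.6, 2.2,-0.04,1.71,0,-3.32,0,0.6, 2.2,-0.04,1.71,0,-3.32,0,0.6, 0,0,0,0,0,0,0.6]'
python3 - <<'E'
from h import *
w=snap("wrist","w9"); plan([.523,.24,.20],114,9)
E
```

```text
clock: 17.15
eef_pos: [0.5207, 0.2411, 0.2005]
ee_rot: [0.385, -0.383, -0.593, 0.595]
ft_force: [0.0, 0.4, -0.1]
width: 0.399
t 17.20 pos [0.5224 0.2404 0.2008] yaw 114.10 w 0.403 F [ 0.  -1.1 -0.2]
row x9: shift [-0.007  0.009 -0.004] turn y 0.011 | one-shot [-0.063  0.083 -0.038] dyaw -0.10 tilt fix(rotvec tool) [-0.11  0.   -0.01]
```

View pics/w9.png

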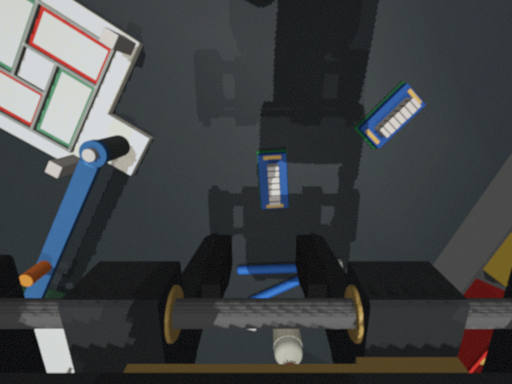

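Wrist view: brick A at (273,180), brick B at (394,117). The bar stands open at left. I'll enlarge both bricks.

Run:
```python
from h import *
w=snap("wrist"); crop(w,"w9a",240,140,310,215,8); crop(w,"w9b",345,70,435,160,7)
```

```text
(no output)
```

View pics/w9a.png

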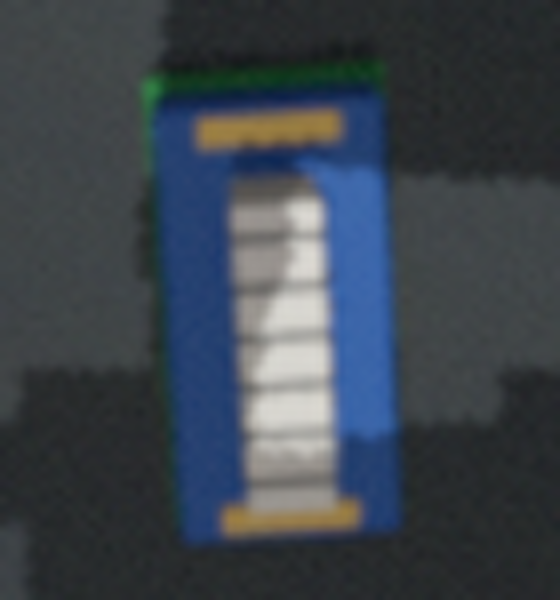

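View pics/w9b.png

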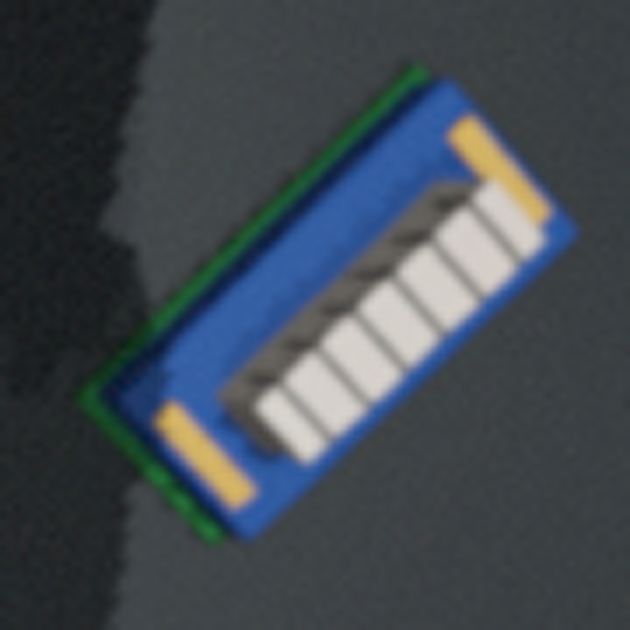

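```bash
cat >> h.py <<'E'
from scipy.optimize import least_squares
def rectfit(s,px,L,W,z,guess):
    """px: 4 corners in order; model corners (+L/2,+W/2),(+,-),(-,-),(-,+)"""
    M=np.array([(L,W),(L,-W),(-L,-W),(-L,W)])/2
    def f(p):
        c,q=np.cos(p[2]),np.sin(p[2]); return (proj(s,np.c_[M@np.array([[c,q],[-q,c]])+p[:2],np.full(4,z)])-px).ravel()
    best=None
    for k in range(8):
        r=least_squares(f,[*guess,k*np.pi/4]); 
        if best is None or r.cost<best.cost: best=r
    return np.r_[best.x[:2],(np.degrees(best.x[2])+90)%180-90],np.abs(best.fun).max()
up=lambda L,k,o:(np.array(L)+.5)/k-.5+np.array(o)
E
python3 - <<'E'
from h import *
w=snap("wrist")
for fl in (1,-1):
  A=up([(155,97),(385,93),(402,528),(187,543)],8,(240,140)); print(rectfit(w,A[[0,1,2,3]] if fl>0 else A[[1,0,3,2]],.07,.035,.016,[.52,.25]))
  Ar=up([(230,195),(325,195),(335,508),(248,512)],8,(240,140)); print(" rib",rectfit(w,Ar if fl>0 else Ar[[1,0,3,2]],.044,.012,.034,[.52,.25]))
  B=up([(577,230),(448,80),(112,392),(250,540)],7,(345,70)); print(rectfit(w,B if fl>0 else B[[1,0,3,2]],.07,.035,.016,[.4,.33]))
  Br=up([(548,240),(490,180),(255,405),(310,465)],7,(345,70)); print(" rib",rectfit(w,Br if fl>0 else Br[[1,0,3,2]],.044,.012,.034,[.4,.33]))
E
```

```text
(array([ 0.52748199,  0.25570274, 27.56122832]), np.float64(2.1639902201324617))
 rib (array([ 0.52737821,  0.25526002, 27.04771925]), np.float64(0.7667764065728306))
(array([  0.40896565,   0.34336796, -18.93444176]), np.float64(24.379648165580463))
 rib (array([  0.40843962,   0.34358687, -19.07711888]), np.float64(8.581540180016319))
(array([ 0.52797614,  0.25590525, 27.94348101]), np.float64(30.088654511501034))
 rib (array([ 0.52744724,  0.25529054, 27.24001919]), np.float64(11.488543339643456))
(array([  0.40843709,   0.34275808, -19.955178  ]), np.float64(3.050712538043186))
 rib (array([  0.40836794,   0.34350181, -19.14831442]), np.float64(0.48883970034876256))
```

Run:
```python
from h import *
s=snap("scene"); t=snap("top")
for n,P in [("A",[.5274,.2553,.034]),("B",[.4084,.3435,.034])]:
    print(n,proj(s,P),proj(t,P))
crop(s,"s2",320,130,400,210,7.5);crop(t,"t6",95,160,195,260,6)
```

```text
A [[357.49587462 180.30779163]] [[151.54993678 191.81851066]]
B [[369.70349691 151.8554224 ]] [[119.89941251 235.14336204]]
```

View pics/s2.png

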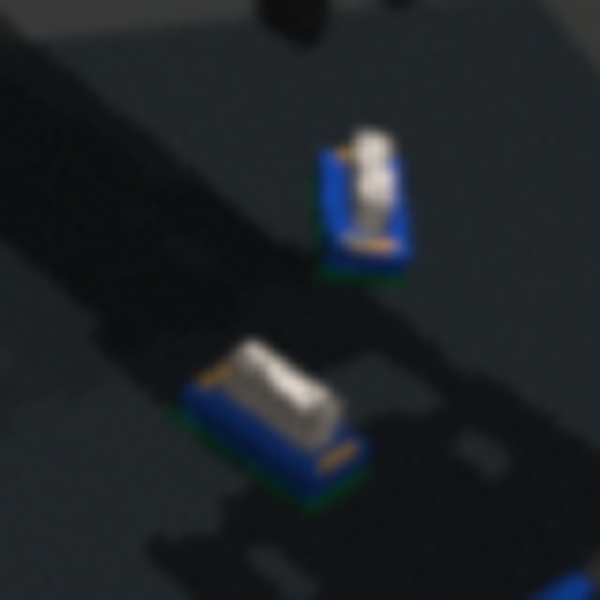

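View pics/t6.png

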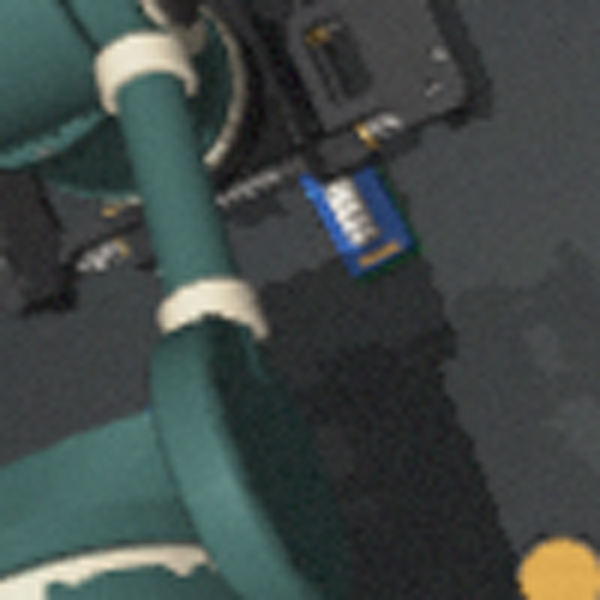

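Run:
```python
from h import *
plan([.5274,.2553,.06],117.2,5)
```

```text
t 17.40 pos [0.5247 0.2394 0.2016] yaw 113.94 w 0.400 F [-0.3  0.1 -0.1]
row x5: shift [ 0.265  2.831 -0.186] turn y -0.652 | one-shot [ 1.346 14.155 -0.898] dyaw 3.26 tilt fix(rotvec tool) [-0.02  0.   -0.02]
```

```bash
python3 -m inch '[0.26,2.8,-0.18,0,-0.65,0,0.6, 0.26,2.8,-0.18,0,-0.65,0,0.6, 0.26,2.8,-0.18,0,-0.65,0,0.6, 0.26,2.8,-0.18,0,-0.65,0,0.6, 0.26,2.8,-0.18,0,-0.65,0,0.6, 0,0,0,0,0,0,0.6, 0,0,0,0,0,0,0.6, 0,0,0,0,0,0,0.6, 0,0,0,0,0,0,0.6, 0,0,0,0,0,0,0.6]'
python3 - <<'E'
from h import *
for i in range(3): plan([.5274,.2553,.019],117.2,5); w=snap("wrist","w10")
E
```

```text
clock: 18.4
eef_pos: [0.5277, 0.2559, 0.0636]
ee_rot: [-0.368, 0.369, 0.605, -0.603]
ft_force: [-0.0, -0.0, -0.6]
width: 0.401
t 18.40 pos [0.5277 0.2559 0.0636] yaw 117.25 w 0.401 F [-0.  -0.  -0.6]
row x5: shift [-0.009  0.891  0.013] turn y 0.009 | one-shot [-0.045  4.457  0.065] dyaw -0.05 tilt fix(rotvec tool) [ 0.16 -0.   -0.01]
t 18.45 pos [0.5274 0.2559 0.0633] yaw 117.25 w 0.397 F [0.4 0.2 0.3]
row x5: shift [-0.011  0.886  0.007] turn y 0.010 | one-shot [-0.053  4.429  0.035] dyaw -0.05 tilt fix(rotvec tool) [ 0.13  0.   -0.01]
t 18.50 pos [0.5271 0.2559 0.0631] yaw 117.25 w 0.401 F [-0.2 -0.1 -0. ]
row x5: shift [-0.012  0.881  0.002] turn y 0.011 | one-shot [-0.061  4.405  0.012] dyaw -0.05 tilt fix(rotvec tool) [ 0.11 -0.   -0.01]
```

View pics/w10.png

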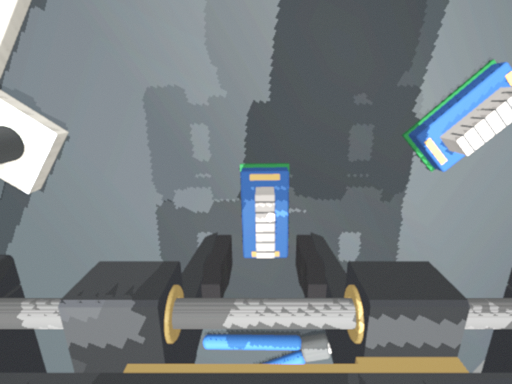

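Brick A's rib at (265,220) is aligned with the jaws. The pliers at (255,345) are well clear. Down and grip.

```bash
python3 -m inch '[-0.05,1.5,0.02,0,0,0,0.6, 0,1.5,0,0,0,0,0.6, 0,1,0,0,0,0,0.6, 0,0.4,0,0,0,0,0.6, 0,0,0,0,0,0,1, 0,0,0,0,0,0,1, 0,0,0,0,0,0,1, 0,0,0,0,0,0,1, 0,0,0,0,0,0,1, 0,0,0,0,0,0,1]' 20
python3 - <<'E'
from h import *
plan([.5274,.2553,.10],117.2,5)
E
```

```text
clock: 19.55
eef_pos: [0.5264, 0.255, 0.0178]
ee_rot: [0.368, -0.368, -0.604, 0.604]
ft_force: [-0.4, -0.6, -1.9]
width: 0.133
t 19.55 pos [0.5264 0.255  0.0178] yaw 117.26 w 0.133 F [-0.4 -0.6 -1.9]
row x5: shift [-0.004 -1.644 -0.02 ] turn y 0.012 | one-shot [-0.018 -8.221 -0.1  ] dyaw -0.06 tilt fix(rotvec tool) [-0.01  0.   -0.  ]
```

```bash
python3 -m inch '[0,-1,0,0,0,0,1, 0,-2.5,0,0,0,0,1, 0,-3,0,0,0,0,1, 0,-3,0,0,0,0,1, 0,-3,0,0,0,0,1, 0,0,0,0,0,0,1, 0,0,0,0,0,0,1, 0,0,0,0,0,0,1, 0,0,0,0,0,0,1, 0,0,0,0,0,0,1]'
python3 - <<'E'
from h import *
fx=np.array([.5179,-.0202]);fw=lambda x,y: fx+R.from_euler("z",-7.73,degrees=True).apply([x/1e3,y/1e3,0])[:2]
print(fw(22,39.5),fw(-22,-39.5)); plan([*fw(22,39.5),.14],82.27,10); print(robot.observe()["width"]); snap("wrist","w11")
E
```

```text
clock: 20.55
eef_pos: [0.5255, 0.2546, 0.1411]
ee_rot: [0.369, -0.367, -0.603, 0.605]
ft_force: [-0.3, -0.0, -1.3]
width: 0.129
[0.54501303 0.01598195] [ 0.49078697 -0.05638195]
t 20.55 pos [0.5255 0.2546 0.1411] yaw 117.26 w 0.129 F [-0.3 -0.  -1.3]
row x10: shift [-2.414  0.014  0.29 ] turn y 3.499 | one-shot [-22.106   0.136   9.198] dyaw -34.99 tilt fix(rotvec tool) [-0.18  0.    0.01]
0.12924743053514226
```

View pics/w11.png

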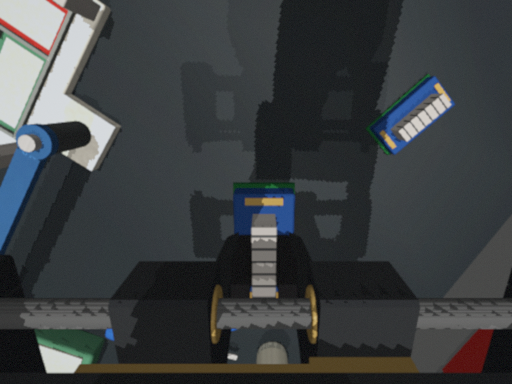

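Brick A is held level. Carry it over pocket 2.

```bash
python3 -m inch '[-2.41,0,0.29,0,3.5,0,1, -2.41,0,0.29,0,3.5,0,1, -2.41,0,0.29,0,3.5,0,1, -2.41,0,0.29,0,3.5,0,1, -2.41,0,0.29,0,3.5,0,1, -2.41,0,0.29,0,3.5,0,1, -2.41,0,0.29,0,3.5,0,1, -2.41,0,0.29,0,3.5,0,1, -2.41,0,0.29,0,3.5,0,1, -2.41,0,0.29,0,3.5,0,1]'
python3 - <<'E'
from h import *
plan([.5450,.0160,.14],82.27,1)
E
```

```text
clock: 21.6
eef_pos: [0.5456, 0.0158, 0.1423]
ee_rot: [0.533, -0.533, -0.464, 0.465]
ft_force: [-0.2, -0.3, -1.1]
width: 0.135
t 21.60 pos [0.5456 0.0158 0.1423] yaw 82.12 w 0.135 F [-0.2 -0.3 -1.1]
row x1: shift [0.007 0.234 0.063] turn y -0.155 | one-shot [0.007 0.234 0.063] dyaw 0.15 tilt fix(rotvec tool) [-0.04  0.   -0.01]
```

```bash
python3 -m inch '[0,2,0.06,0,0,0,1, 0,2,0,0,0,0,1, 0,2,0,0,0,0,1, 0,1.5,0,0,0,0,1, 0,0.7,0,0,0,0,1, 0,0,0,0,0,0,1, 0,0,0,0,0,0,1, 0,0,0,0,0,0,1, 0,0,0,0,0,0,1, 0,0,0,0,0,0,1]'
python3 - <<'E'
from h import *
plan([.5450,.0160,.029],82.27,1); w=snap("wrist"); crop(w,"w12",120,60,420,300,2.6)
E
```

```text
clock: 22.6
eef_pos: [0.5459, 0.0169, 0.0617]
ee_rot: [-0.532, 0.533, 0.466, -0.465]
ft_force: [-0.7, 1.2, -0.5]
width: 0.135
t 22.60 pos [0.5459 0.0169 0.0617] yaw 82.27 w 0.135 F [-0.7  1.2 -0.5]
row x1: shift [-0.107  3.269  0.083] turn y -0.003 | one-shot [-0.107  3.269  0.083] dyaw 0.00 tilt fix(rotvec tool) [ 0.08 -0.    0.01]
```

View pics/w12.png

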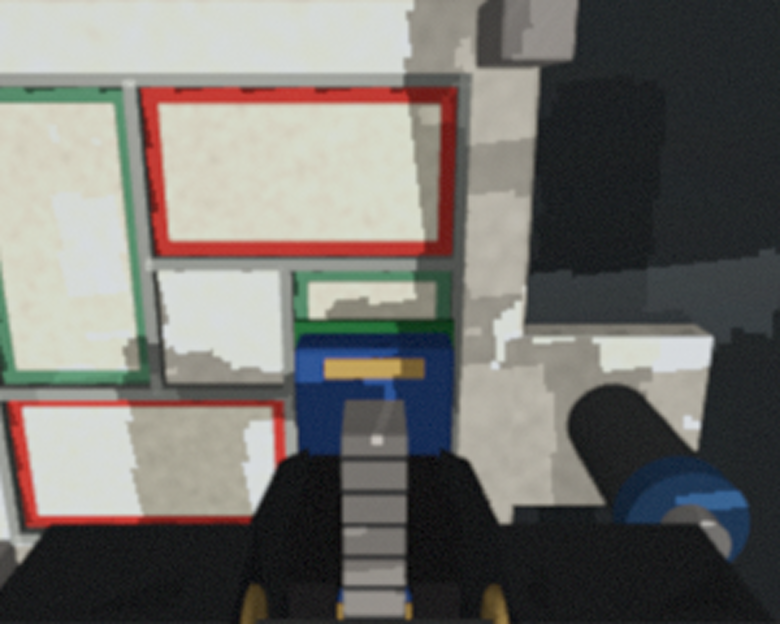

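Run:
```python
from h import *
w=snap("wrist"); p,Rt,o=tcp(); z=p[2]-.018
Ri=R.from_euler("z",7.73,degrees=True)
def inf(P): return Ri.apply(np.array(P)-np.array([.5179,-.0202,0]))*1000
for q in up([(295,321),(453,321)],2.6,(120,60)): print("brick end corner",inf(atz(w,*q,z)))
for q in up([(296,336),(453,336)],2.6,(120,60)): print("top-blue corner",inf(atz(w,*q,z+.016)))
# pocket corners floor (outer green edges)
for q in up([(293,271),(450,271)],2.6,(120,60)): print("pocket corner",inf(atz(w,*q,.012)))
```

```text
brick end corner [-10.14712136  22.4790445   43.35962839]
brick end corner [-10.15248046  57.64168955  43.35962839]
top-blue corner [-11.528472    24.29056331  59.35962839]
top-blue corner [-11.53335232  56.03416707  59.35962839]
pocket corner [-14.74503181  19.03428417  12.        ]
pocket corner [-14.75106601  59.78323835  12.        ]
```

```bash
python3 -m inch '[-0.05,0.8,0.13,0,0,0,1, 0,0.8,0,0,0,0,1, 0,0.6,0,0,0,0,1, 0,0.4,0,0,0,0,1, 0,0.3,0,0,0,0,1, 0,0.2,0,0,0,0,1, 0,0,0,0,0,0,1, 0,0,0,0,0,0,1, 0,0,0,0,0,0,1, 0,0,0,0,0,0,1]'
python3 - <<'E'
from h import *
plan([.5450,.0160,.029],82.27,1)
E
```

```text
clock: 23.7
eef_pos: [0.5441, 0.0166, 0.03]
ee_rot: [-0.533, 0.533, 0.465, -0.465]
ft_force: [0.3, 0.2, -0.5]
width: 0.133
t 23.70 pos [0.5441 0.0166 0.03  ] yaw 82.26 w 0.133 F [ 0.3  0.2 -0.5]
row x1: shift [-0.047  0.102 -0.1  ] turn y -0.009 | one-shot [-0.047  0.102 -0.1  ] dyaw 0.01 tilt fix(rotvec tool) [ 0.02 -0.    0.  ]
```

```bash
python3 -m inch '[0,0.1,0,0,0,0,1, 0,0,0,0,0,0,0.7, 0,0,0,0,0,0,0.7, 0,0,0,0,0,0,0.7, 0,-1.5,0,0,0,0,0.6, 0,-3,0,0,0,0,0.6, 0,-4,0,0,0,0,0.6, 0,-4,0,0,0,0,0.6, 0,-2,0,0,0,0,0.6, 0,0,0,0,0,0,0.6]'
python3 - <<'E'
from h import *
w=snap("wrist"); crop(w,"w13",120,60,420,300,2.6); plan([.4084,.3435,.15],70.9,11)
E
```

```text
clock: 24.7
eef_pos: [0.5471, 0.0166, 0.1794]
ee_rot: [-0.53, 0.535, 0.468, -0.463]
ft_force: [0.5, -0.1, -0.5]
width: 0.403
t 24.75 pos [0.5455 0.0166 0.1766] yaw 82.26 w 0.400 F [-0.6 -1.2 -1.2]
row x11: shift [2.623 0.235 1.882] turn y 1.033 | one-shot [30.548  2.583 17.997] dyaw -11.36 tilt fix(rotvec tool) [ 0.29 -0.    0.03]
```

View pics/w13.png

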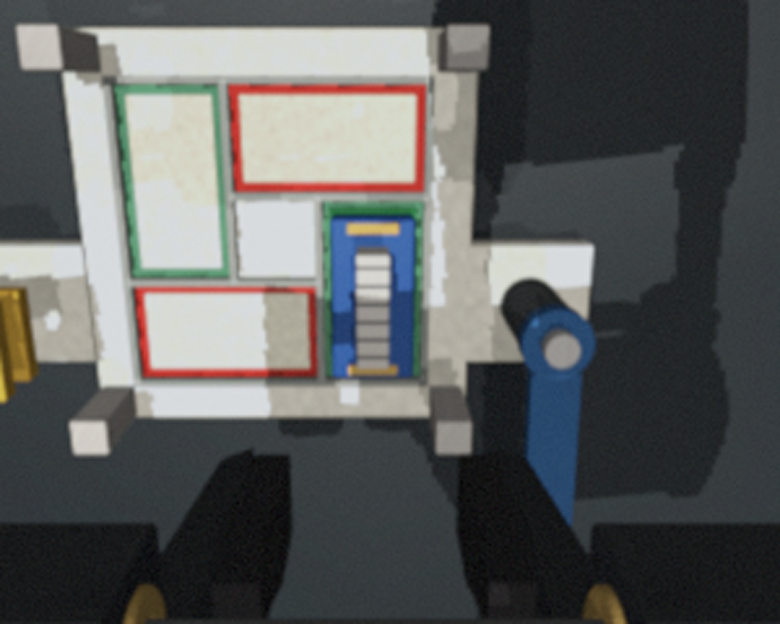

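Brick A lies flat inside the green pocket 2. Now brick B.

```bash
python3 -m inch '[2.89,0.26,2.07,0,1.14,0,0.6, 2.89,0.26,2.07,0,1.14,0,0.6, 2.89,0.26,2.07,0,1.14,0,0.6, 2.89,0.26,2.07,0,1.14,0,0.6, 2.89,0.26,2.07,0,1.14,0,0.6, 2.89,0.26,2.07,0,1.14,0,0.6, 2.89,0.26,2.07,0,1.14,0,0.6, 2.89,0.26,2.07,0,1.14,0,0.6, 2.89,0.26,2.07,0,1.14,0,0.6, 2.89,0.26,2.07,0,1.14,0,0.6]'
python3 -m inch '[0,0,0,0,0,0,0.6, 0,0,0,0,0,0,0.6, 0,0,0,0,0,0,0.6, 0,0,0,0,0,0,0.6, 0,0,0,0,0,0,0.6, 0,0,0,0,0,0,0.6, 0,0,0,0,0,0,0.6, 0,0,0,0,0,0,0.6, 0,0,0,0,0,0,0.6, 0,0,0,0,0,0,0.6]'
python3 - <<'E'
from h import *
plan([.4084,.3435,.06],70.9,4); w=snap("wrist","w14"); crop(w,"w14c",210,140,320,220,7)
E
```

```text
clock: 25.75
eef_pos: [0.4046, 0.3441, 0.1455]
ee_rot: [-0.576, 0.576, 0.408, -0.411]
ft_force: [1.1, -0.4, -0.3]
width: 0.397
clock: 26.75
eef_pos: [0.4068, 0.3439, 0.1479]
ee_rot: [0.576, -0.576, -0.41, 0.41]
ft_force: [-0.3, -0.0, -0.3]
width: 0.404
t 26.75 pos [0.4068 0.3439 0.1479] yaw 70.86 w 0.404 F [-0.3 -0.  -0.3]
row x4: shift [ 0.004  2.199 -0.042] turn y -0.010 | one-shot [ 0.014  8.794 -0.169] dyaw 0.04 tilt fix(rotvec tool) [ 0. -0.  0.]
```

View pics/w14.png

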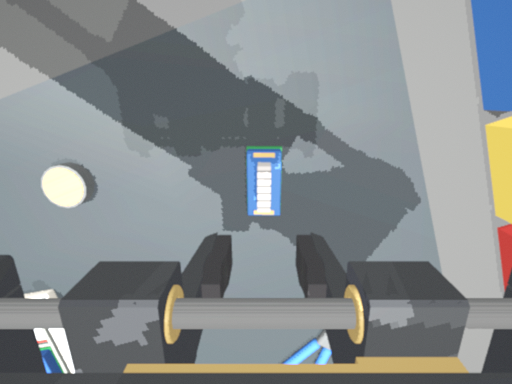

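View pics/w14c.png

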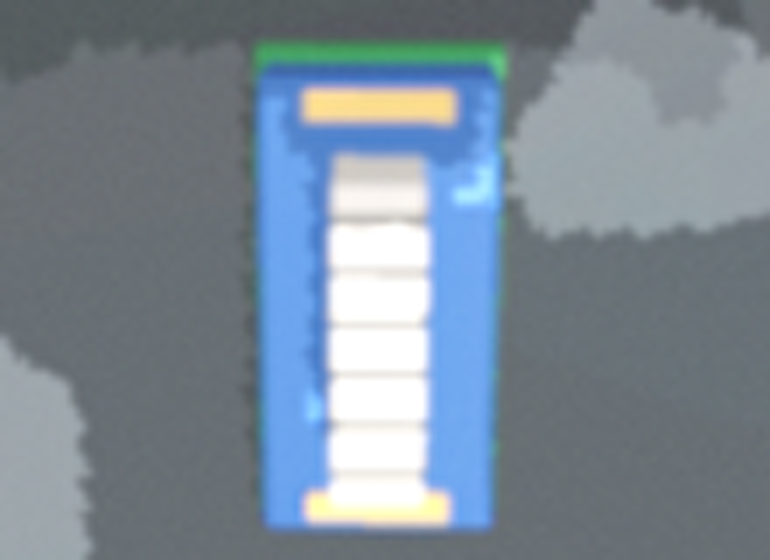

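Run:
```python
from h import *
w=snap("wrist")
Q=up([(330,182),(428,182),(428,508),(330,508)],7,(210,140)); Q2=up([(260,70),(500,70),(492,528),(266,528)],7,(210,140))
for q,L,W,z in((Q,.044,.012,.034),(Q2,.07,.035,.016)):
  for o in ([0,1,2,3],[1,0,3,2]): print(rectfit(w,q[o],L,W,z,[.4,.34]))
plan([.4084,.3435,.018],70.9,1)
```

```text
(array([  0.40694427,   0.34350496, -19.11112714]), np.float64(0.6432389722128846))
(array([  0.40703326,   0.34347395, -19.1111346 ]), np.float64(13.677169160943947))
(array([  0.40665825,   0.343682  , -19.20599321]), np.float64(1.9264407450125418))
(array([  0.40726582,   0.34346938, -19.27424561]), np.float64(35.72568036927839))
t 26.85 pos [0.4067 0.344  0.1479] yaw 70.87 w 0.398 F [-0.9  0.7 -1. ]
row x1: shift [ 8.0000e-03  1.2993e+01 -1.7400e-01] turn y -0.033 | one-shot [ 8.0000e-03  1.2993e+01 -1.7400e-01] dyaw 0.03 tilt fix(rotvec tool) [0. 0. 0.]
```

```bash
python3 -m inch '[-0.03,3,-0.02,0,0,0,0.6, 0,3,0,0,0,0,0.6, 0,3,0,0,0,0,0.6, 0,2.5,0,0,0,0,0.6, 0,1,0,0,0,0,0.6, 0,0.4,0,0,0,0,0.6, 0,0,0,0,0,0,1, 0,0,0,0,0,0,1, 0,0,0,0,0,0,1, 0,0,0,0,0,0,1]' 20
python3 - <<'E'
from h import *
plan([.407,.3435,.018],70.9,1)
E
```

```text
clock: 27.85
eef_pos: [0.4078, 0.3443, 0.0203]
ee_rot: [0.576, -0.576, -0.411, 0.409]
ft_force: [0.0, 0.2, 3.9]
width: 0.135
t 27.85 pos [0.4078 0.3443 0.0203] yaw 70.86 w 0.135 F [0.  0.2 3.9]
row x1: shift [-0.104  0.232  0.05 ] turn y -0.036 | one-shot [-0.104  0.232  0.05 ] dyaw 0.04 tilt fix(rotvec tool) [ 0.08 -0.    0.12]
```

```bash
python3 -m inch '[0,0,0,0,0,0,1, 0,-1,0,0,0,0,1, 0,-2.5,0,0,0,0,1, 0,-3,0,0,0,0,1, 0,-3,0,0,0,0,1, 0,-2.5,0,0,0,0,1, 0,0,0,0,0,0,1, 0,0,0,0,0,0,1, 0,0,0,0,0,0,1, 0,0,0,0,0,0,1]'
python3 - <<'E'
from h import *
plan([.4908,-.0564,.14],82.27,12); print(robot.observe()["width"])
E
```

```text
clock: 28.85
eef_pos: [0.4056, 0.3426, 0.1368]
ee_rot: [-0.576, 0.576, 0.409, -0.411]
ft_force: [-0.1, -0.3, -2.1]
width: 0.133
t 28.85 pos [0.4056 0.3426 0.1368] yaw 70.86 w 0.133 F [-0.1 -0.3 -2.1]
row x12: shift [-3.062 -0.021 -1.491] turn y -0.950 | one-shot [-34.903  -0.252 -21.13 ] dyaw 11.41 tilt fix(rotvec tool) [-0.12  0.   -0.18]
0.13304114388711596
```

```bash
python3 -m inch '[-3.06,-0.02,-1.49,0,-0.95,0,1, -3.06,-0.02,-1.49,0,-0.95,0,1, -3.06,-0.02,-1.49,0,-0.95,0,1, -3.06,-0.02,-1.49,0,-0.95,0,1, -3.06,-0.02,-1.49,0,-0.95,0,1, -3.06,-0.02,-1.49,0,-0.95,0,1, -3.06,-0.02,-1.49,0,-0.95,0,1, -3.06,-0.02,-1.49,0,-0.95,0,1, -3.06,-0.02,-1.49,0,-0.95,0,1, -3.06,-0.02,-1.49,0,-0.95,0,1]'
python3 -m inch '[-3.06,-0.02,-1.49,0,-0.95,0,1, -3.06,-0.02,-1.49,0,-0.95,0,1, 0,0,0,0,0,0,1, 0,0,0,0,0,0,1, 0,2,0,0,0,0,1, 0,2,0,0,0,0,1, 0,2,0,0,0,0,1, 0,1.5,0,0,0,0,1, 0,0,0,0,0,0,1, 0,0,0,0,0,0,1]'
python3 - <<'E'
from h import *
plan([.4908,-.0564,.03],82.27,1); w=snap("wrist"); crop(w,"w15",120,60,420,300,2.6)
E
```

```text
clock: 29.85
eef_pos: [0.4714, 0.0086, 0.1396]
ee_rot: [0.541, -0.54, -0.456, 0.457]
ft_force: [0.9, 0.2, -0.8]
width: 0.135
clock: 30.85
eef_pos: [0.4912, -0.0541, 0.0659]
ee_rot: [0.533, -0.532, -0.465, 0.466]
ft_force: [0.2, 0.3, -1.5]
width: 0.135
t 30.85 pos [ 0.4912 -0.0541  0.0659] yaw 82.33 w 0.135 F [ 0.2  0.3 -1.5]
row x1: shift [-2.320e-01  3.587e+00  2.000e-03] turn y 0.059 | one-shot [-2.320e-01  3.587e+00  2.000e-03] dyaw -0.06 tilt fix(rotvec tool) [-0.1   0.    0.01]
```

View pics/w15.png

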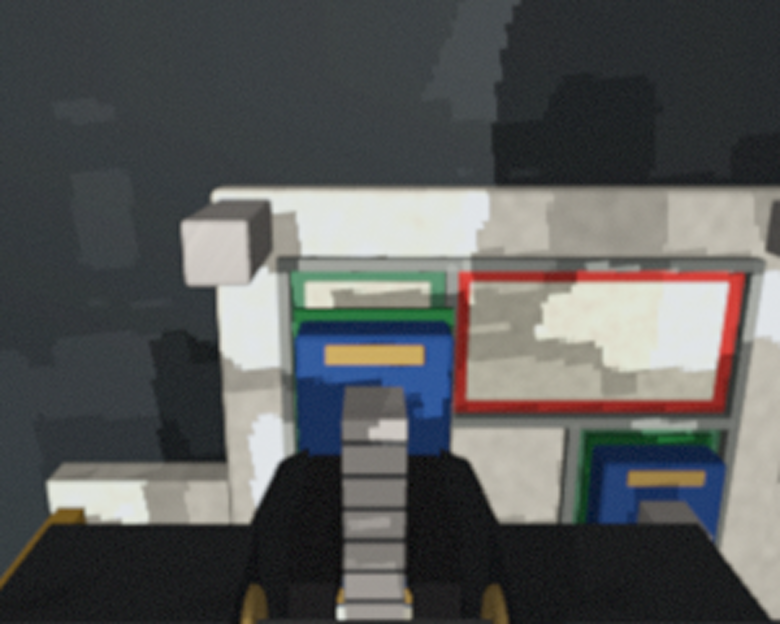

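Run:
```python
from h import *
w=snap("wrist"); p,Rt,o=tcp(); z=p[2]-.019
Ri=R.from_euler("z",7.73,degrees=True)
def inf(P): return Ri.apply(np.array(P)-np.array([.5179,-.0202,0]))*1000
for q in up([(295,311),(453,311)],2.6,(120,60)): print("brick end corner",inf(atz(w,*q,z)))
for q in up([(298,324),(453,324)],2.6,(120,60)): print("top-blue corner",inf(atz(w,*q,z+.016)))
for q in up([(292,272),(447,272)],2.6,(120,60)): print("pocket corner",inf(atz(w,*q,.012)))
plan([.4908,-.0564,.03],82.27,1)
```

```text
brick end corner [-55.95452487 -55.48517134  48.12709369]
brick end corner [-55.99263724 -20.38194832  48.12709369]
top-blue corner [-57.53551096 -53.26599848  64.12709369]
top-blue corner [-57.56948155 -21.99792165  64.12709369]
pocket corner [-57.01020852 -59.78903631  12.        ]
pocket corner [-57.05497072 -18.48197866  12.        ]
t 30.95 pos [ 0.4925 -0.0547  0.0671] yaw 82.30 w 0.136 F [-0.7  0.3 -0.5]
row x1: shift [-0.191  3.713  0.154] turn y 0.034 | one-shot [-0.191  3.713  0.154] dyaw -0.03 tilt fix(rotvec tool) [ 0.07 -0.    0.  ]
```

```bash
python3 -m inch '[-0.15,0.8,0.03,0,0,0,1, 0,0.8,0,0,0,0,1, 0,0.6,0,0,0,0,1, 0,0.5,0,0,0,0,1, 0,0.4,0,0,0,0,1, 0,0.2,0,0,0,0,1, 0,0.1,0,0,0,0,1, 0,0,0,0,0,0,1, 0,0,0,0,0,0,1, 0,0,0,0,0,0,1]'
python3 - <<'E'
from h import *
plan([.4908,-.0564,.03],82.27,1)
E
```

```text
clock: 31.95
eef_pos: [0.4917, -0.0567, 0.0325]
ee_rot: [-0.532, 0.533, 0.465, -0.465]
ft_force: [-0.1, -0.1, -2.2]
width: 0.137
t 31.95 pos [ 0.4917 -0.0567  0.0325] yaw 82.26 w 0.137 F [-0.1 -0.1 -2.2]
row x1: shift [0.015 0.245 0.096] turn y -0.011 | one-shot [0.015 0.245 0.096] dyaw 0.01 tilt fix(rotvec tool) [0.04 0.   0.  ]
```

```bash
python3 -m inch '[0,0.15,0,0,0,0,1, 0,0,0,0,0,0,0.7, 0,0,0,0,0,0,0.7, 0,0,0,0,0,0,0.7, 0,-1.5,0,0,0,0,0.6, 0,-3,0,0,0,0,0.6, 0,-4,0,0,0,0,0.6, 0,-4,0,0,0,0,0.6, 0,-2,0,0,0,0,0.6, 0,0,0,0,0,0,0.6]'
python3 - <<'E'
from h import *
w=snap("wrist"); crop(w,"w16",100,40,400,280,2.6); plan([.593,-.297,.20],-12.5,12)
E
```

```text
clock: 32.95
eef_pos: [0.4943, -0.0571, 0.1797]
ee_rot: [-0.53, 0.535, 0.467, -0.463]
ft_force: [-0.1, -0.6, -0.3]
width: 0.398
t 33.00 pos [ 0.4926 -0.0568  0.1772] yaw 82.26 w 0.399 F [-0.6 -0.3 -0.4]
row x12: shift [-0.677 -0.186 -2.34 ] turn y 7.897 | one-shot [-22.447  -2.234 -13.188] dyaw -94.76 tilt fix(rotvec tool) [ 0.21  0.   -0.  ]
```

View pics/w16.png

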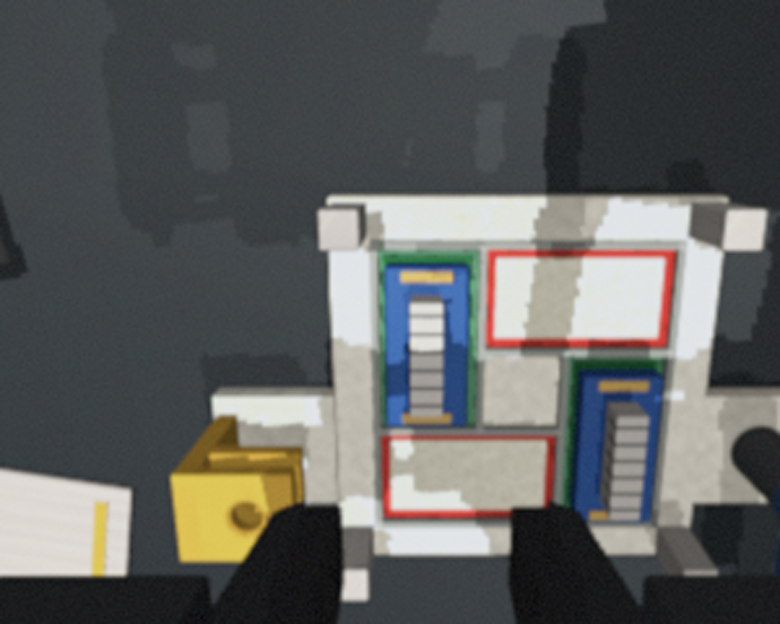

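Both bricks lie flat in the two green pockets. Now over to the pale cover.

```bash
python3 -m inch '[-0.68,-0.19,-2.34,0,7.9,0,0.6, -0.68,-0.19,-2.34,0,7.9,0,0.6, -0.68,-0.19,-2.34,0,7.9,0,0.6, -0.68,-0.19,-2.34,0,7.9,0,0.6, -0.68,-0.19,-2.34,0,7.9,0,0.6, -0.68,-0.19,-2.34,0,7.9,0,0.6, -0.68,-0.19,-2.34,0,7.9,0,0.6, -0.68,-0.19,-2.34,0,7.9,0,0.6, -0.68,-0.19,-2.34,0,7.9,0,0.6, -0.68,-0.19,-2.34,0,7.9,0,0.6]'
python3 -m inch '[-0.68,-0.19,-2.34,0,7.9,0,0.6, -0.68,-0.19,-2.34,0,7.9,0,0.6, 0,0,0,0,0,0,0.6, 0,0,0,0,0,0,0.6, 0,0,0,0,0,0,0.6, 0,0,0,0,0,0,0.6, 0,0,0,0,0,0,0.6, 0,0,0,0,0,0,0.6, 0,0,0,0,0,0,0.6, 0,0,0,0,0,0,0.6]'
python3 - <<'E'
from h import *
plan([.593,-.297,.20],-12.5,1); w=snap("wrist","w17");
E
```

```text
clock: 34.0
eef_pos: [0.6046, -0.2508, 0.1911]
ee_rot: [0.708, -0.706, -0.017, 0.02]
ft_force: [0.0, -0.4, 0.6]
width: 0.403
clock: 35.0
eef_pos: [0.5917, -0.2969, 0.1988]
ee_rot: [-0.703, 0.703, -0.077, 0.077]
ft_force: [0.6, 0.1, 0.1]
width: 0.399
t 35.00 pos [ 0.5917 -0.2969  0.1988] yaw -12.52 w 0.399 F [0.6 0.1 0.1]
row x1: shift [ 0.132 -0.123  0.015] turn y -0.016 | one-shot [ 0.132 -0.123  0.015] dyaw 0.02 tilt fix(rotvec tool) [0.01 0.   0.02]
```

View pics/w17.png

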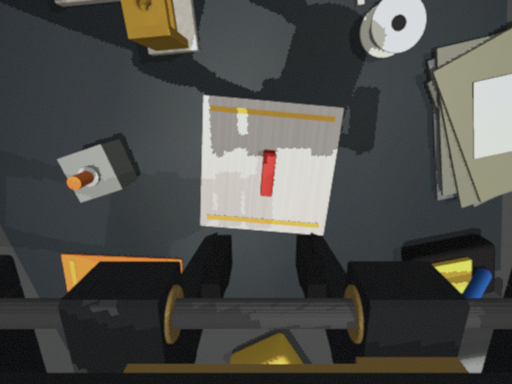

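This is the white/aluminium cover, at (268,165) with its red handle at (268,173). The orange plate lies at (120,258). One enlarged crop to confirm and measure.

Run:
```python
from h import *
w=snap("wrist"); crop(w,"w17c",190,85,350,245,3.75)
```

```text
(no output)
```

View pics/w17c.png

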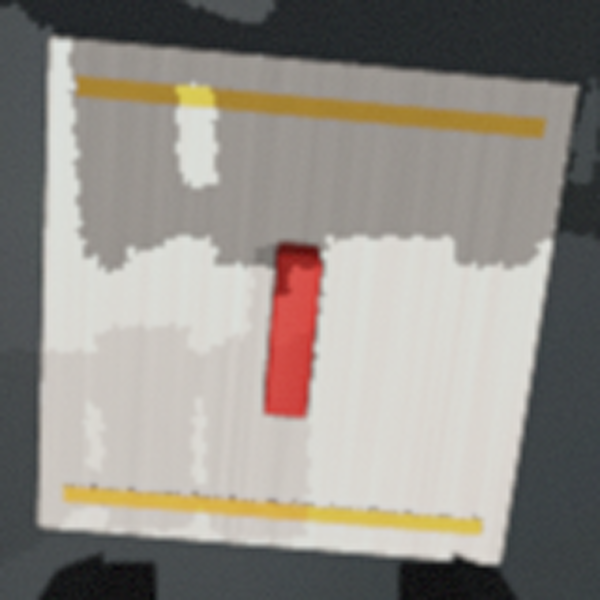

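Run:
```python
from h import *
w=snap("wrist")
C=up([(50,38),(579,86),(501,565),(38,527)],3.75,(190,85)); H=up([(278,258),(322,262),(307,417),(265,413)],3.75,(190,85))
for o in ([0,1,2,3],[1,0,3,2],[1,2,3,0]): 
  print("plate",rectfit(w,C[o],.156,.156,.004,[.59,-.3])); print(" handle",rectfit(w,H[o],.05,.014,.028,[.59,-.3]))
```

```text
plate (array([ 0.59575381, -0.29967938, 72.47692066]), np.float64(0.21817681213150308))
 handle (array([ 0.59569916, -0.29979429, 72.69539967]), np.float64(1.3364729312432928))
plate (array([ 0.59159789, -0.31989914, 85.93516167]), np.float64(157.6691432357449))
 handle (array([ 0.59568723, -0.29988256, 72.71480169]), np.float64(12.440337439432483))
plate (array([  0.59575381,  -0.29967938, -17.52307934]), np.float64(0.21817680898340086))
 handle (array([  0.59593062,  -0.2994884 , -18.70865215]), np.float64(17.94541017283376))
```

Run:
```python
from h import *
plan([.5957,-.2997,.05],-17.5,6)
```

```text
t 35.15 pos [ 0.5916 -0.297   0.1987] yaw -12.53 w 0.401 F [-0.6  0.5  0.7]
row x6: shift [ 0.077  2.479 -0.026] turn y 0.828 | one-shot [ 0.458 14.872 -0.171] dyaw -4.97 tilt fix(rotvec tool) [ 0.   -0.    0.01]
```

```bash
python3 -m inch '[0.08,2.48,-0.03,0,0.83,0,0.6, 0.08,2.48,-0.03,0,0.83,0,0.6, 0.08,2.48,-0.03,0,0.83,0,0.6, 0.08,2.48,-0.03,0,0.83,0,0.6, 0.08,2.48,-0.03,0,0.83,0,0.6, 0.08,2.48,-0.03,0,0.83,0,0.6, 0,0,0,0,0,0,0.6, 0,0,0,0,0,0,0.6, 0,0,0,0,0,0,0.6, 0,0,0,0,0,0,0.6]'
python3 - <<'E'
from h import *
plan([.5957,-.2997,.008],-17.5,1); w=snap("wrist","w18")
E
```

```text
clock: 36.15
eef_pos: [0.5971, -0.3007, 0.052]
ee_rot: [-0.698, 0.699, -0.107, 0.109]
ft_force: [0.2, 0.8, 1.0]
width: 0.404
t 36.15 pos [ 0.5971 -0.3007  0.052 ] yaw -17.51 w 0.404 F [0.2 0.8 1. ]
row x1: shift [-0.178  4.396  0.059] turn y -0.013 | one-shot [-0.178  4.396  0.059] dyaw 0.01 tilt fix(rotvec tool) [0.04 0.   0.19]
```

View pics/w18.png

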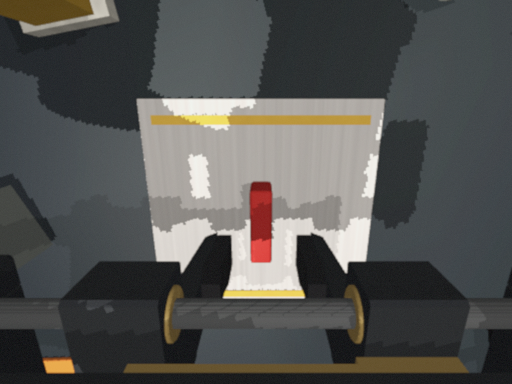

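The cover is squared to the jaws, with the handle at (261,222). Down and grip.

```bash
python3 -m inch '[-0.1,1.5,0.05,0,0,0,0.6, 0,1.4,0,0,0,0,0.6, 0,1,0,0,0,0,0.6, 0,0.4,0,0,0,0,0.6, 0,0,0,0,0,0,0.6, 0,0,0,0,0,0,1, 0,0,0,0,0,0,1, 0,0,0,0,0,0,1, 0,0,0,0,0,0,1, 0,0,0,0,0,0,1]' 40
python3 - <<'E'
from h import *
plan([.5957,-.2997,.12],-17.5,1); p,Rt,o=tcp(); print("cover centre in tool mm",Rt.inv().apply(np.array([.5957,-.2997,0])-p)*1000,o["width"]*88)
E
```

```text
clock: 37.2
eef_pos: [0.5952, -0.2993, 0.0069]
ee_rot: [-0.699, 0.699, -0.107, 0.108]
ft_force: [1.2, -0.9, -0.9]
width: 0.153
t 37.20 pos [ 0.5952 -0.2993  0.0069] yaw -17.52 w 0.153 F [ 1.2 -0.9 -0.9]
row x1: shift [  0.067 -11.312  -0.021] turn y -0.021 | one-shot [  0.067 -11.312  -0.021] dyaw 0.02 tilt fix(rotvec tool) [ 0.01 -0.    0.04]
cover centre in tool mm [ 0.58808405  6.88476528 -0.19787399] 13.458704275371831
```

```bash
python3 -m inch '[0,-1,0,0,0,0,1, 0,-2,0,0,0,0,1, 0,-3,0,0,0,0,1, 0,-3,0,0,0,0,1, 0,-3,0,0,0,0,1, 0,-1.5,0,0,0,0,1, 0,0,0,0,0,0,1, 0,0,0,0,0,0,1, 0,0,0,0,0,0,1, 0,0,0,0,0,0,1]'
python3 - <<'E'
from h import *
plan([.5179,-.0202,.14],-7.73,10); w=snap("wrist","w19"); t=snap("top"); s=snap("scene"); crop(t,"t7",195,140,310,235,6.5); crop(s,"s7",205,150,320,225,6.5)
print(robot.observe()["width"])
E
```

```text
clock: 38.2
eef_pos: [0.5936, -0.2985, 0.1394]
ee_rot: [0.699, -0.698, 0.109, -0.106]
ft_force: [0.1, 0.2, -2.9]
width: 0.154
t 38.20 pos [ 0.5936 -0.2985  0.1394] yaw -17.52 w 0.154 F [ 0.1  0.2 -2.9]
row x10: shift [-1.371e+00  1.000e-03  2.542e+00] turn y -0.979 | one-shot [-1.5599e+01  1.5000e-02  2.4261e+01] dyaw 9.79 tilt fix(rotvec tool) [-0.04  0.   -0.23]
0.15691707507950142
```

View pics/w19.png

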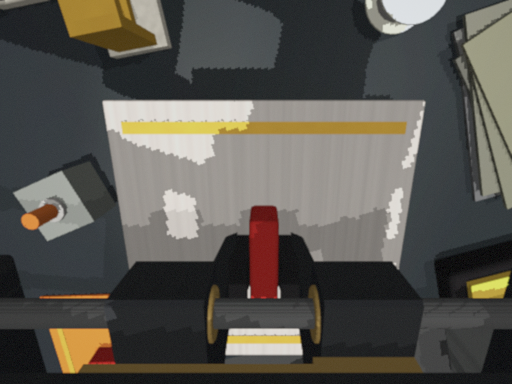

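View pics/t7.png

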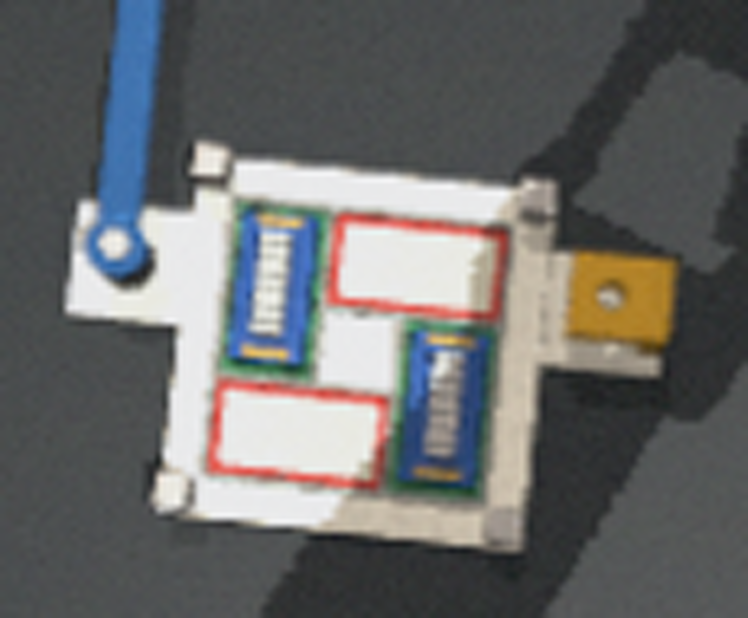

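View pics/s7.png

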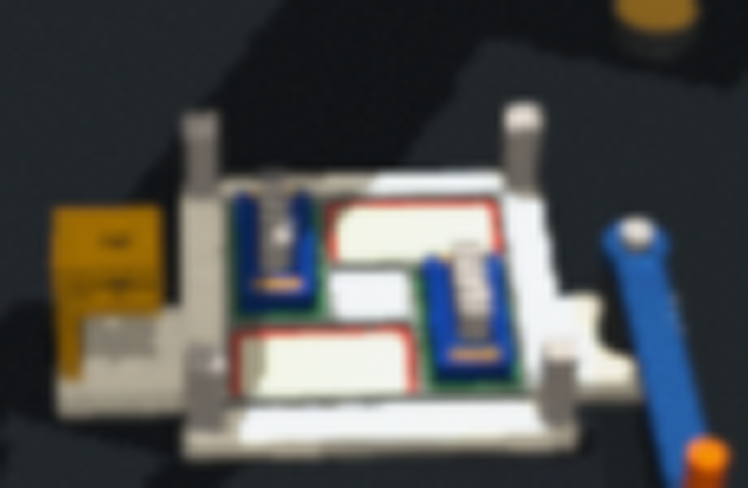

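Top and scene views show both bricks still in their pockets, the bar open, and the cover held level. I'll carry the cover over the posts.

```bash
python3 -m inch '[-1.37,0,2.54,0,-0.98,0,1, -1.37,0,2.54,0,-0.98,0,1, -1.37,0,2.54,0,-0.98,0,1, -1.37,0,2.54,0,-0.98,0,1, -1.37,0,2.54,0,-0.98,0,1, -1.37,0,2.54,0,-0.98,0,1, -1.37,0,2.54,0,-0.98,0,1, -1.37,0,2.54,0,-0.98,0,1, -1.37,0,2.54,0,-0.98,0,1, -1.37,0,2.54,0,-0.98,0,1]'
python3 -m inch '[0,1,0,0,0,0,1, 0,1,0,0,0,0,1, 0,1,0,0,0,0,1, 0,1,0,0,0,0,1, 0,0,0,0,0,0,1, 0,0,0,0,0,0,1, 0,0,0,0,0,0,1, 0,0,0,0,0,0,1, 0,0,0,0,0,0,1, 0,0,0,0,0,0,1]'
python3 - <<'E'
from h import *
plan([.5179,-.0202,.07],-7.73,1); w=snap("wrist","w20"); t=snap("top"); s=snap("scene"); crop(t,"t8",195,140,310,235,6.5); crop(s,"s8",205,140,320,225,6.5)
E
```

```text
clock: 39.35
eef_pos: [0.5187, -0.02, 0.1417]
ee_rot: [0.706, -0.705, 0.047, -0.047]
ft_force: [0.4, 0.6, -3.0]
width: 0.154
clock: 40.35
eef_pos: [0.5195, -0.0211, 0.1022]
ee_rot: [-0.705, 0.706, -0.047, 0.048]
ft_force: [0.2, -0.1, -1.5]
width: 0.156
t 40.35 pos [ 0.5195 -0.0211  0.1022] yaw -7.72 w 0.156 F [ 0.2 -0.1 -1.5]
row x1: shift [-0.169  3.22   0.07 ] turn y 0.014 | one-shot [-0.169  3.22   0.07 ] dyaw -0.01 tilt fix(rotvec tool) [ 0.   -0.    0.04]
```

View pics/w20.png

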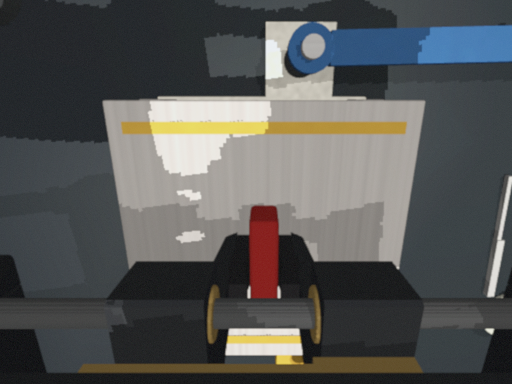

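View pics/s8.png

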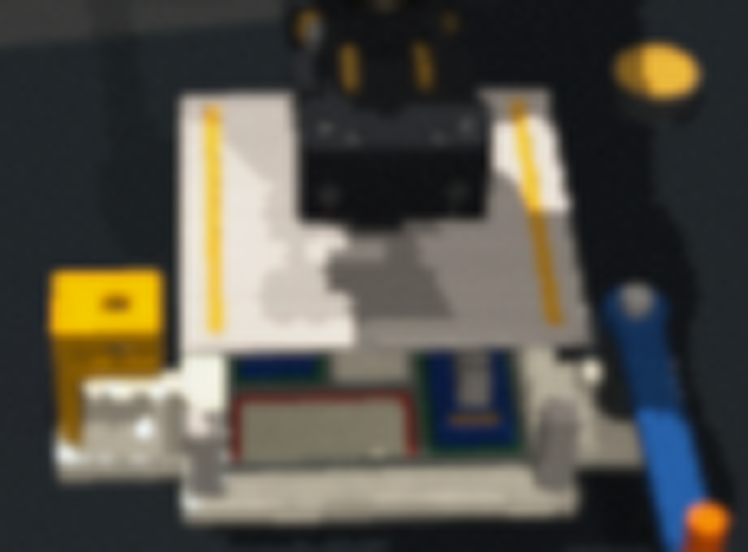

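Run:
```python
from h import *
w=snap("wrist"); crop(w,"w20c",90,80,440,280,2.25)
p,Rt,o=tcp(); z=p[2]-.003
Ri=R.from_euler("z",7.73,degrees=True)
inf=lambda P: Ri.apply(np.array(P)-np.array([.5179,-.0202,0]))*1000
for q in [(103.5,100.5),(424.5,100.5),(122,250),(402,250)]: print(inf(atz(w,*q,z)))
print("tcp in fix",inf(p))
```

```text
[-75.87356291  77.23273419  98.92326265]
[79.16653904 77.31385377 98.92326265]
[-78.70952701  -3.56780406  98.92326265]
[79.89687779 -3.46333849 98.92326265]
tcp in fix [  1.44091751  -0.66777609 101.92326265]
```

View pics/w20c.png

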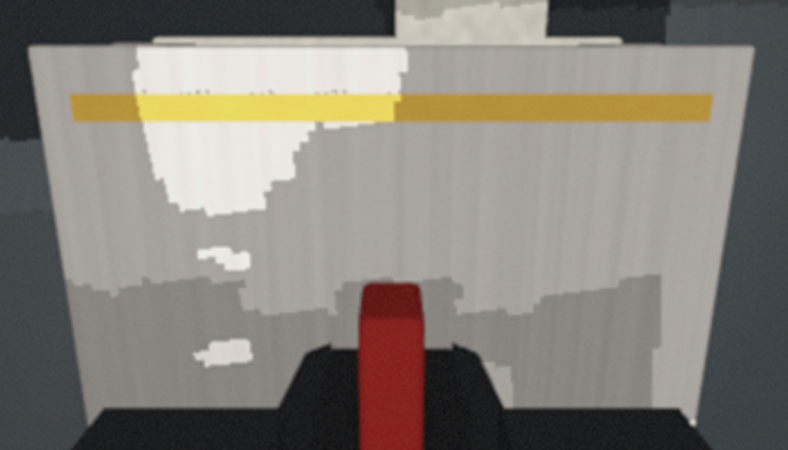

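```bash
python3 -m inch '[-0.15,1,0.07,0,0,0,1, 0,1,0,0,0,0,1, 0,1,0,0,0,0,1, 0,0.7,0,0,0,0,1, 0,0,0,0,0,0,1, 0,0,0,0,0,0,1, 0,0,0,0,0,0,1, 0,0,0,0,0,0,1, 0,0,0,0,0,0,1, 0,0,0,0,0,0,1]'
python3 - <<'E'
from h import *
w=snap("wrist"); crop(w,"w21c",90,80,440,280,2.25)
Ri=R.from_euler("z",7.73,degrees=True)
inf=lambda P: Ri.apply(np.array(P)-np.array([.5179,-.0202,0]))*1000
for i in range(3):
    p,Rt,o=tcp(); print("tcp in fix",inf(p),yawof(Rt)+7.73,o["ft_force"]); snap("wrist")
s=snap("scene"); crop(s,"s9",205,140,320,225,6.5)
E
```

```text
clock: 41.55
eef_pos: [0.5181, -0.0202, 0.0652]
ee_rot: [-0.705, 0.706, -0.047, 0.048]
ft_force: [-1.1, 0.9, -2.8]
width: 0.155
tcp in fix [ 1.04572549e-01 -1.05711979e-02  6.50868382e+01] 0.01016782007087258 [ 0.62636369  0.59427171 -2.28176272]
tcp in fix [ 1.55810189e-02 -1.81436421e-02  6.50075465e+01] 0.010888875246609864 [-0.23543338  0.84574508 -3.38112132]
tcp in fix [-1.38824668e-02 -1.19178878e-02  6.49521437e+01] 0.01098358084951645 [-0.23955445  0.33019503 -2.73264998]
```

View pics/w21c.png

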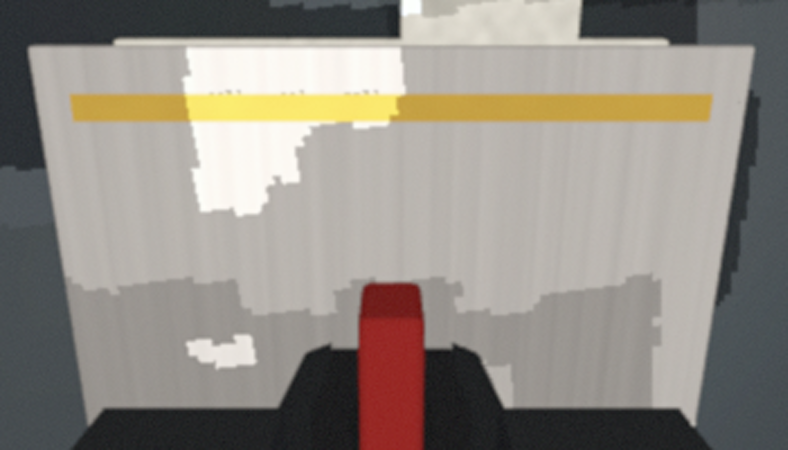

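View pics/s9.png

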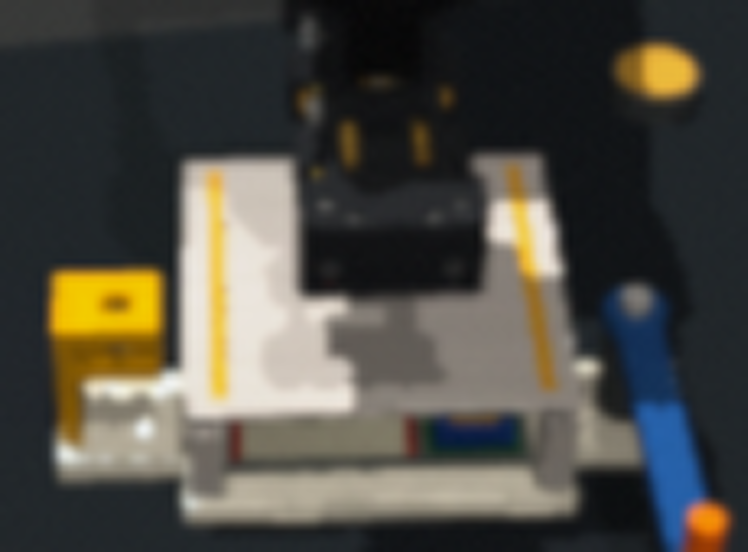

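The plate and slab edges are centred (mid 391 against 390.5 px). Lower the last 6 mm.

```bash
python3 -m inch '[0,0.2,0,0,0,0,1, 0,0.2,0,0,0,0,1, 0,0.1,0,0,0,0,1, 0,0.1,0,0,0,0,1, 0,0.05,0,0,0,0,1, 0,0,0,0,0,0,1, 0,0,0,0,0,0,1, 0,0,0,0,0,0,1, 0,0,0,0,0,0,1, 0,0,0,0,0,0,1]'
python3 - <<'E'
from h import *
plan([.5179,-.0202,.059],-7.73,1)
E
```

```text
clock: 42.8
eef_pos: [0.5176, -0.0202, 0.0588]
ee_rot: [-0.705, 0.706, -0.048, 0.047]
ft_force: [-4.7, 0.0, 5.4]
width: 0.156
t 42.80 pos [ 0.5176 -0.0202  0.0588] yaw -7.72 w 0.156 F [-4.7  0.   5.4]
row x1: shift [ 0.03  -0.016  0.002] turn y 0.014 | one-shot [ 0.03  -0.016  0.002] dyaw -0.01 tilt fix(rotvec tool) [ 0.    0.   -0.03]
```

```bash
python3 -m inch '[0,0,0,0,0,0,0.75, 0,0,0,0,0,0,0.75, 0,0,0,0,0,0,0.75, 0,0,0,0,0,0,0.75, 0,-1,0,0,0,0,0.75, 0,-2,0,0,0,0,0.7, 0,-4,0,0,0,0,0.6, 0,-4,0,0,0,0,0.6, 0,-4,0,0,0,0,0.6, 0,-3,0,0,0,0,0.6]'
python3 -m inch '[0,-1,1,0,0,0,0.6, 0,0,1,0,0,0,0.6, 0,0,1,0,0,0,0.6, 0,0,1,0,0,0,0.6, 0,0,0,0,0,0,0.6, 0,0,0,0,0,0,0.6, 0,0,0,0,0,0,0.6, 0,0,0,0,0,0,0.6, 0,0,0,0,0,0,0.6, 0,0,0,0,0,0,0.6]'
python3 - <<'E'
from h import *
w=snap("wrist","w22"); s=snap("scene"); crop(s,"s10",205,140,320,225,6.5); crop(w,"w22c",130,80,390,280,3)
plan([.5179,-.0202,.059],-7.73,1)
E
```

```text
clock: 43.8
eef_pos: [0.5187, -0.0203, 0.2422]
ee_rot: [-0.705, 0.706, -0.046, 0.049]
ft_force: [0.7, -0.2, -0.2]
width: 0.402
clock: 44.8
eef_pos: [0.5232, 0.0192, 0.2484]
ee_rot: [-0.705, 0.706, -0.048, 0.048]
ft_force: [0.2, -0.2, 0.7]
width: 0.4
t 44.90 pos [0.5232 0.0193 0.2484] yaw -7.74 w 0.401 F [ 0.5  0.2 -0.3]
row x1: shift [-3.0000e-03  1.8944e+01 -3.9820e+00] turn y -0.008 | one-shot [-3.0000e-03  1.8944e+01 -3.9820e+00] dyaw 0.01 tilt fix(rotvec tool) [-0.   -0.    0.01]
```

View pics/w22c.png

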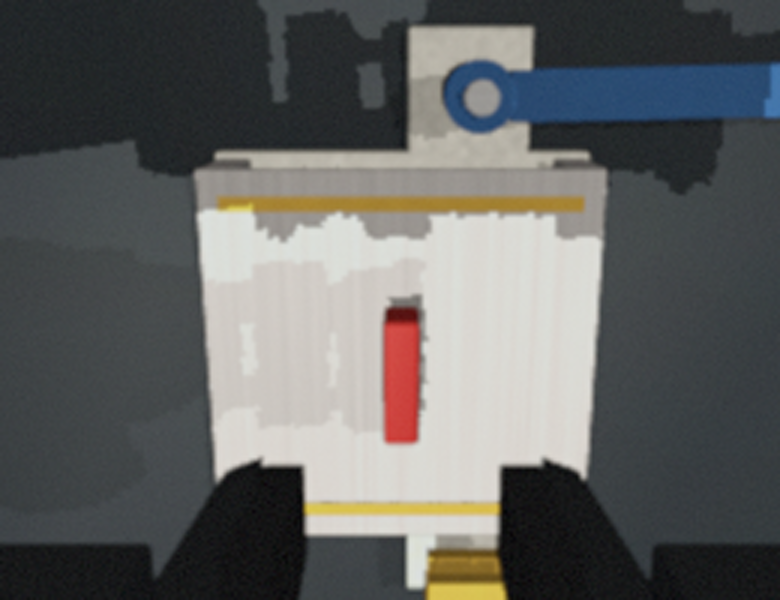

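View pics/s10.png

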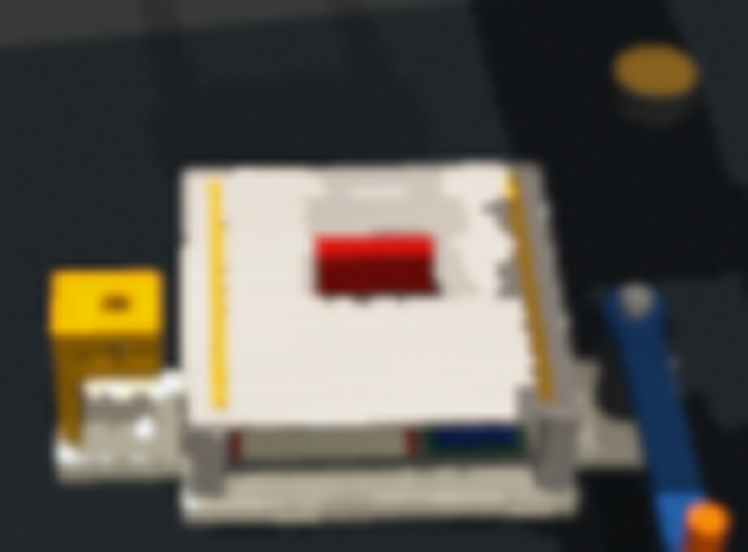

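Run:
```python
from h import *
w=snap("wrist")
C=up([(195,169),(606,169),(584,535),(218,535)],3,(130,80))
r=rectfit(w,C,.156,.156,.056,[.52,-.02]); print(r)
Ri=R.from_euler("z",7.73,degrees=True); print("offset in fixture mm",Ri.apply([r[0][0]-.5179,r[0][1]+.0202,0])*1000)
# posts: expected pixel of outer corners of posts at z .052 
fw=lambda x,y,z:[*(np.array([.5179,-.0202])+R.from_euler("z",-7.73,degrees=True).apply([x/1e3,y/1e3,0])[:2]),z/1e3]
print((proj(w,[fw(-78,78,52),fw(78,78,52)])-[130,80]+.5)*3)
s=snap("scene"); print((proj(s,[fw(78,78,56),fw(78,-78,56),fw(-78,-78,56),fw(-78,78,56)])-[205,140]+.5)*6.5)
```

```text
(array([ 5.17475115e-01, -1.99614841e-02,  8.23065579e+01]), np.float64(0.7835029894685022))
offset in fixture mm [-0.45310528  0.17919933  0.        ]
[[198.31690712 168.81338879]
 [606.48415252 168.86000825]]
[[581.78234539 413.9310576 ]
 [185.66716463 423.91367179]
 [184.60107444 169.44458801]
 [537.8643275  162.11002062]]
```

The cover is seated within 0.5 mm of the posts, with its handle parallel to the closed bar. Now the bar. I'll grip the knob with the jaws along the bar, so the fingers stay clear of the handle.

Run:
```python
from h import *
plan([.7000,.0652,.14],-6,8)
```

```text
t 45.00 pos [0.5232 0.0193 0.2484] yaw -7.73 w 0.405 F [-1.1  0.8 -0.3]
row x8: shift [2.123 1.356 0.837] turn y -0.216 | one-shot [16.897 10.845  6.923] dyaw 1.73 tilt fix(rotvec tool) [-0.    0.    0.01]
```

```bash
python3 -m inch '[2.12,1.36,0.84,0,-0.22,0,0.6, 2.12,1.36,0.84,0,-0.22,0,0.6, 2.12,1.36,0.84,0,-0.22,0,0.6, 2.12,1.36,0.84,0,-0.22,0,0.6, 2.12,1.36,0.84,0,-0.22,0,0.6, 2.12,1.36,0.84,0,-0.22,0,0.6, 2.12,1.36,0.84,0,-0.22,0,0.6, 2.12,1.36,0.84,0,-0.22,0,0.6, 0,0,0,0,0,0,0.6, 0,0,0,0,0,0,0.6]'
python3 -m inch '[0,0,0,0,0,0,0.6, 0,0,0,0,0,0,0.6, 0,0,0,0,0,0,0.6, 0,0,0,0,0,0,0.6, 0,0,0,0,0,0,0.6, 0,0,0,0,0,0,0.6, 0,0,0,0,0,0,0.6, 0,0,0,0,0,0,0.6, 0,0,0,0,0,0,0.6, 0,0,0,0,0,0,0.6]'
python3 - <<'E'
from h import *
plan([.7000,.0652,.0735],-6,4); w=snap("wrist","w23")
E
```

```text
clock: 46.0
eef_pos: [0.6991, 0.0656, 0.1387]
ee_rot: [-0.706, 0.706, -0.037, 0.036]
ft_force: [-0.8, 0.9, -0.2]
width: 0.4
clock: 47.0
eef_pos: [0.6997, 0.0656, 0.1394]
ee_rot: [-0.706, 0.706, -0.037, 0.037]
ft_force: [0.3, 0.5, 0.5]
width: 0.402
t 47.00 pos [0.6997 0.0656 0.1394] yaw -5.96 w 0.402 F [0.3 0.5 0.5]
row x4: shift [ 0.009  1.648 -0.01 ] turn y 0.010 | one-shot [ 0.037  6.593 -0.038] dyaw -0.04 tilt fix(rotvec tool) [ 0.    0.   -0.01]
```

View pics/w23.png

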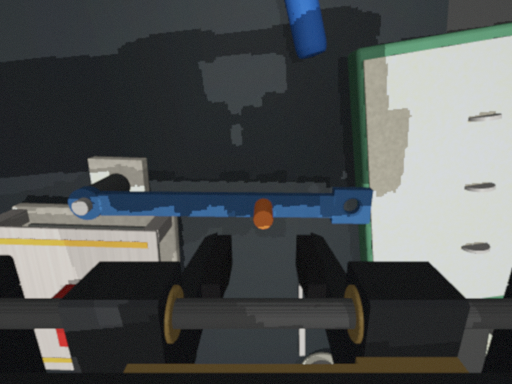

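Run:
```python
from h import *
w=snap("wrist"); p,Rt,o=tcp(); k=atz(w,263,219,.095); print(k,p, Rt.inv().apply(k-p)*100)
h=np.array([.5179,-.0202])+R.from_euler("z",-7.73,degrees=True).apply([.028,.105,0])[:2]; d=k[:2]-h; print(h,np.hypot(*d),np.degrees(np.arctan2(d[1],d[0]))+97.73)
```

```text
[0.69910709 0.06447568 0.095     ] [0.69968211 0.06564025 0.13945272] [-0.04480617  4.44527793 -0.12170328]
[0.55976859 0.08007971] 0.1402094934245025 91.3402672974331
```

```bash
python3 -m inch '[-0.02,2,-0.1,0,0,0,0.6, 0,2,0,0,0,0,0.6, 0,2,0,0,0,0,0.6, 0,0.6,0,0,0,0,0.7, 0,0,0,0,0,0,0.7, 0,0,0,0,0,0,1, 0,0,0,0,0,0,1, 0,0,0,0,0,0,1, 0,0,0,0,0,0,1, 0,0,0,0,0,0,1]' 30
python3 -m inch '[0,0,-0.24,0,1,0,1, -0.02,0,-0.73,0,3,0,1, -0.05,0,-1.22,0,5,0,1, -0.05,0,-1.22,0,5,0,1, -0.05,0,-1.22,0,5,0,1, -0.05,0,-1.22,0,5,0,1, -0.05,0,-1.22,0,5,0,1, -0.05,0,-1.22,0,5,0,1, -0.05,0,-1.22,0,5,0,1, 0,0,0,0,0,0,1]'
python3 - <<'E'
from h import *
w=snap("wrist","w24"); p,Rt,o=tcp(); h=np.array([.55977,.08008])
d=p[:2]-h; print(p,"r",np.hypot(*d),"ang",np.degrees(np.arctan2(d[1],d[0]))+97.73,"toolyaw->bar",yawof(Rt)+97.73,o["ft_force"],o["width"])
E
```

```text
clock: 48.1
eef_pos: [0.6992, 0.0649, 0.0748]
ee_rot: [0.706, -0.706, 0.037, -0.037]
ft_force: [-5.2, 0.1, 6.8]
width: 0.15
clock: 49.1
eef_pos: [0.6583, -0.0193, 0.0748]
ee_rot: [0.653, -0.652, 0.272, -0.271]
ft_force: [-5.3, 4.7, 6.0]
width: 0.144
[ 0.65865433 -0.01896828  0.07476156] r 0.1399595413033189 ang 52.68253964746786 toolyaw->bar 52.691982177774875 [-5.63321756  4.88570721  5.97801708] 0.14818971420187052
```

View pics/w24.png

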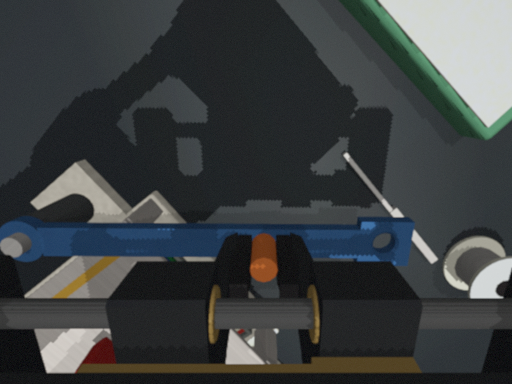

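```bash
python3 -m inch '[-0.02,0,-0.73,0,3,0,1, -0.05,0,-1.22,0,5,0,1, -0.05,0,-1.22,0,5,0,1, -0.05,0,-1.22,0,5,0,1, -0.05,0,-1.22,0,5,0,1, -0.05,0,-1.22,0,5,0,1, -0.05,0,-1.22,0,5,0,1, -0.05,0,-1.22,0,5,0,1, -0.03,0,-0.98,0,4,0,1, 0,0,0,0,0,0,1]'
python3 - <<'E'
from h import *
w=snap("wrist","w25"); p,Rt,o=tcp(); h=np.array([.55977,.08008])
d=p[:2]-h; print(p,"r",np.hypot(*d),"ang",np.degrees(np.arctan2(d[1],d[0]))+97.73,"toolyaw->bar",yawof(Rt)+97.73,o["ft_force"],o["width"])
E
```

```text
clock: 50.15
eef_pos: [0.568, -0.0593, 0.0747]
ee_rot: [0.514, -0.511, 0.487, -0.487]
ft_force: [-1.2, 6.3, 3.5]
width: 0.145
[ 0.56842699 -0.059312    0.07474227] r 0.13966056469084723 ang 11.283810911629303 toolyaw->bar 10.72029869841252 [-0.93646083  6.15224673  4.12433741] 0.14752318255295163
```

View pics/w25.png

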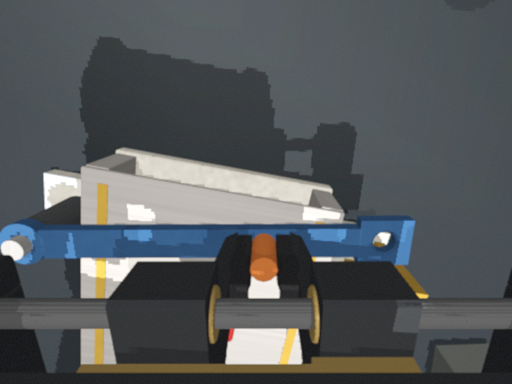

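```bash
python3 -m inch '[-0.03,0,-0.73,0,3,0,1, -0.03,0,-0.73,0,3,0,1, -0.01,0,-0.49,0,2,0,1, 0,0,-0.24,0,1,0,1, 0,0,-0.24,0,1,0,1, 0,0,-0.12,0,0.5,0,1, 0,0,0,0,0,0,1, 0,0,0,0,0,0,1, 0,0,0,0,0,0,1, 0,0,0,0,0,0,1]'
python3 - <<'E'
from h import *
w=snap("wrist","w26"); p,Rt,o=tcp(); h=np.array([.55977,.08008])
d=p[:2]-h; print(p,"r",np.hypot(*d),"ang",np.degrees(np.arctan2(d[1],d[0]))+97.73,"toolyaw->bar",yawof(Rt)+97.73,o["ft_force"],o["width"])
E
```

```text
clock: 51.2
eef_pos: [0.544, -0.0586, 0.0748]
ee_rot: [-0.468, 0.465, -0.531, 0.532]
ft_force: [-0.7, 5.9, 3.2]
width: 0.152
[ 0.54393802 -0.05861721  0.07474081] r 0.1395978748384924 ang 1.2179996959749673 toolyaw->bar 0.26292178447668846 [-0.58808174  4.71578554  3.05718627] 0.14794469643246108
```

View pics/w26.png

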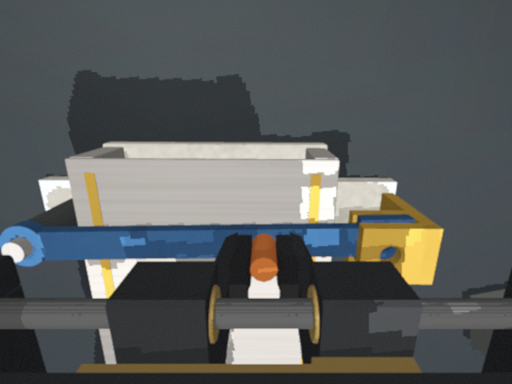

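```bash
python3 -m inch '[0,0,-0.1,0,0,0,1, 0,0,-0.1,0,0,0,1, 0,0,-0.1,0,0,0,1, 0,0,-0.1,0,0,0,1, 0,0,0,0,0,0,1, 0,0,0,0,0,0,1, 0,0,0,0,0,0,1, 0,0,0,0,0,0,1, 0,0,0,0,0,0,1, 0,0,0,0,0,0,1]'
python3 - <<'E'
from h import *
p,Rt,o=tcp(); h=np.array([.55977,.08008])
d=p[:2]-h; print(p,"r",np.hypot(*d),"ang",np.degrees(np.arctan2(d[1],d[0]))+97.73,"toolyaw->bar",yawof(Rt)+97.73,o["ft_force"],o["width"])
E
```

```text
clock: 52.25
eef_pos: [0.5413, -0.0583, 0.0748]
ee_rot: [-0.468, 0.464, -0.53, 0.533]
ft_force: [3.6, 3.6, -0.7]
width: 0.144
[ 0.54125631 -0.05829128  0.07480973] r 0.13960432703634126 ang 0.10924472777443839 toolyaw->bar 0.24207242090231773 [ 3.58686329  3.62144108 -0.6506328 ] 0.144108248741444
```

```bash
python3 -m inch '[0,0,-0.1,0,0,0,1, 0,0,-0.1,0,0,0,1, 0,0,0,0,0,0,1, 0,0,0,0,0,0,1, 0,0,0,0,0,0,1, 0,0,0,0,0,0,1, 0,0,0,0,0,0,1, 0,0,0,0,0,0,1, 0,0,0,0,0,0,1, 0,0,0,0,0,0,1]'
python3 - <<'E'
from h import *
p,Rt,o=tcp(); h=np.array([.55977,.08008])
d=p[:2]-h; print(p,"r",np.hypot(*d),"ang",np.degrees(np.arctan2(d[1],d[0]))+97.73,"toolyaw->bar",yawof(Rt)+97.73,o["ft_force"],o["width"])
w=snap("wrist"); crop(w,"w27",330,170,450,300,4.5)
E
```

```text
clock: 53.25
eef_pos: [0.5412, -0.0583, 0.0749]
ee_rot: [-0.469, 0.463, -0.529, 0.534]
ft_force: [8.3, 4.4, -6.3]
width: 0.145
[ 0.54119416 -0.05827574  0.07489859] r 0.13959717769335658 ang 0.08311554028200874 toolyaw->bar 0.2347437826718135 [ 8.32669555  4.42301045 -6.2985216 ] 0.14501339839693184
```

View pics/w27.png

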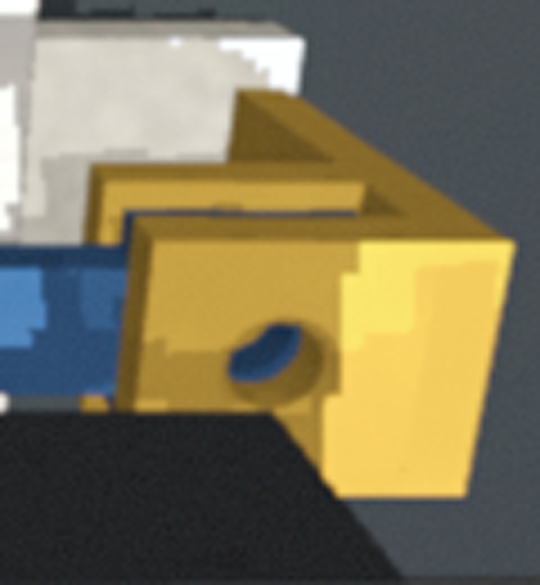

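The bar is at its stop: angle about 0.1°, and the force rises without motion. Release and check the fork from above.

```bash
python3 -m inch '[0,0,0,0,0,0,0.6, 0,0,0,0,0,0,0.6, 0,0,0,0,0,0,0.6, 0,0,0,0,0,0,0.6, 0,-2,0,0,0,0,0.6, 0,-3,0,0,0,0,0.6, 0,-4,0,0,0,0,0.6, 0,-3,1,0,0,0,0.6, 0,0,2,0,0,0,0.6, 0,0,0,0,0,0,0.6]'
python3 - <<'E'
from h import *
plan([.53,-.09,.20],-97,1); plan([.53,-.06,.20],-7.73,11); w=snap("wrist","w28"); t=snap("top");crop(t,"t9",195,140,310,235,6.5)
E
```

```text
clock: 54.3
eef_pos: [0.5688, -0.0634, 0.1955]
ee_rot: [-0.467, 0.465, -0.53, 0.533]
ft_force: [0.1, 0.2, -0.3]
width: 0.403
t 54.30 pos [ 0.5688 -0.0634  0.1955] yaw -97.47 w 0.403 F [ 0.1  0.2 -0.3]
row x1: shift [ 3.139 -0.461 -3.498] turn y -0.472 | one-shot [ 3.139 -0.461 -3.498] dyaw 0.47 tilt fix(rotvec tool) [-0.28 -0.    0.02]
t 54.30 pos [ 0.5688 -0.0634  0.1955] yaw -97.47 w 0.403 F [ 0.1  0.2 -0.3]
row x11: shift [-0.244 -0.042 -0.308] turn y -8.158 | one-shot [ 0.164 -0.464 -3.888] dyaw 89.74 tilt fix(rotvec tool) [-0.28 -0.    0.02]
```

View pics/w28.png

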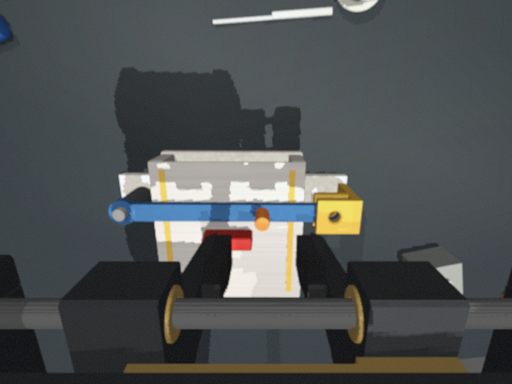

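The bar lies closed beside the red handle, its lug in the fork at (338,214). Now back to the pin stand.

Run:
```python
from h import *
plan([.4137,-.2555,.16],-7.73,12)
```

```text
t 54.40 pos [ 0.5655 -0.0628  0.1929] yaw -97.47 w 0.398 F [-0.3  0.3 -0.9]
row x12: shift [ 0.705  0.276 -2.155] turn y -7.478 | one-shot [ 21.075   3.311 -12.541] dyaw 89.74 tilt fix(rotvec tool) [0.09 0.   0.  ]
```

```bash
python3 -m inch '[0.7,0.27,-2.15,0,-7.48,0,0.5, 0.7,0.27,-2.15,0,-7.48,0,0.5, 0.7,0.27,-2.15,0,-7.48,0,0.5, 0.7,0.27,-2.15,0,-7.48,0,0.5, 0.7,0.27,-2.15,0,-7.48,0,0.5, 0.7,0.27,-2.15,0,-7.48,0,0.5, 0.7,0.27,-2.15,0,-7.48,0,0.5, 0.7,0.27,-2.15,0,-7.48,0,0.5, 0.7,0.27,-2.15,0,-7.48,0,0.5, 0.7,0.27,-2.15,0,-7.48,0,0.5]'
python3 -m inch '[0.7,0.27,-2.15,0,-7.48,0,0.5, 0.7,0.27,-2.15,0,-7.48,0,0.5, 0,0,0,0,0,0,0.5, 0,0,0,0,0,0,0.5, 0,0,0,0,0,0,0.5, 0,0,0,0,0,0,0.5, 0,0,0,0,0,0,0.5, 0,0,0,0,0,0,0.5, 0,0,0,0,0,0,0.5, 0,0,0,0,0,0,0.5]'
python3 - <<'E'
from h import *
plan([.4137,-.2555,.0525],-7.73,1); w=snap("wrist","w29"); crop(w,"w29c",220,150,310,240,6.5)
t=snap("top"); crop(t,"t10",195,140,350,245,5)
E
```

```text
clock: 55.4
eef_pos: [0.4129, -0.2094, 0.1649]
ee_rot: [0.694, -0.693, 0.138, -0.136]
ft_force: [0.3, -0.6, -0.2]
width: 0.5
clock: 56.4
eef_pos: [0.4148, -0.2547, 0.1612]
ee_rot: [-0.705, 0.706, -0.047, 0.047]
ft_force: [0.1, -0.9, -0.5]
width: 0.496
t 56.40 pos [ 0.4148 -0.2547  0.1612] yaw -7.69 w 0.496 F [ 0.1 -0.9 -0.5]
row x1: shift [-0.098 10.872 -0.096] turn y 0.042 | one-shot [-0.098 10.872 -0.096] dyaw -0.04 tilt fix(rotvec tool) [ 0.01 -0.    0.01]
```

View pics/w29c.png

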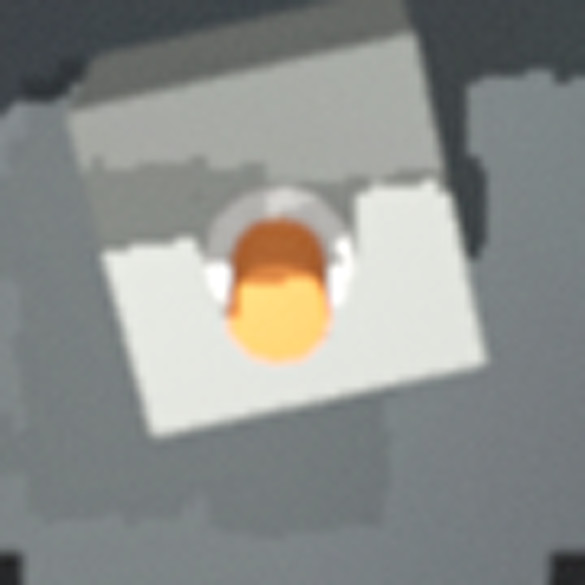

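View pics/t10.png

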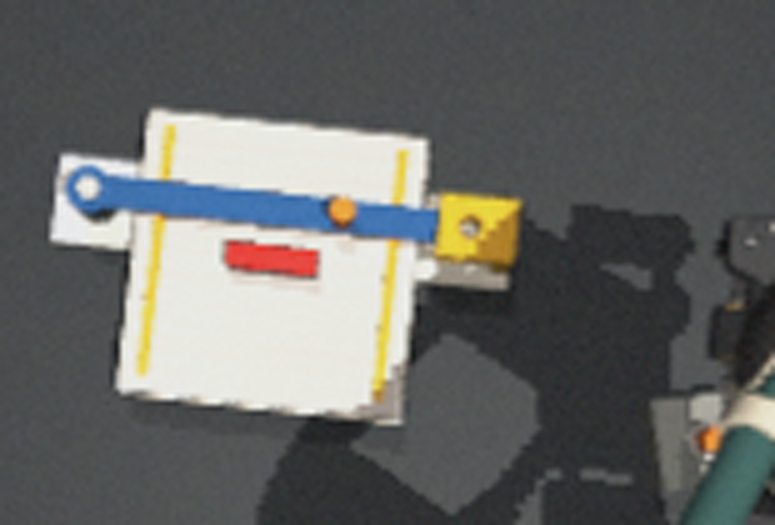

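Run:
```python
from h import *
t=snap("top"); s=snap("scene"); 
fw=lambda x,y,z:[*(np.array([.5179,-.0202])+R.from_euler("z",-7.73,degrees=True).apply([x/1e3,y/1e3,0])[:2]),z/1e3]
P=[fw(78,78,56),fw(78,-78,56),fw(-78,-78,56),fw(-78,78,56)]
print((proj(t,P)-[195,140]+.5)*5); print((proj(s,P)-[205,140]+.5)*6.5)
crop(s,"s11",205,140,320,225,6.5); crop(t,"t11",255,195,295,235,15)
w=snap("wrist"); h=atz(w,*up([(278,312)],6.5,(220,150))[0],.071); p,Rt,o=tcp(); print("pin top",h,"in tool cm",Rt.inv().apply(h-p)*100)
```

```text
[[149.12547047 107.29931375]
 [427.86312702 136.51468952]
 [399.10082586 416.83224687]
 [116.02629751 386.11434162]]
[[581.78234539 413.9310576 ]
 [185.66716463 423.91367179]
 [184.60107444 169.44458801]
 [537.8643275  162.11002062]]
pin top [ 0.41351007 -0.25546779  0.071     ] in tool cm [-0.10513919  9.0097971  -0.0810979 ]
```

View pics/s11.png

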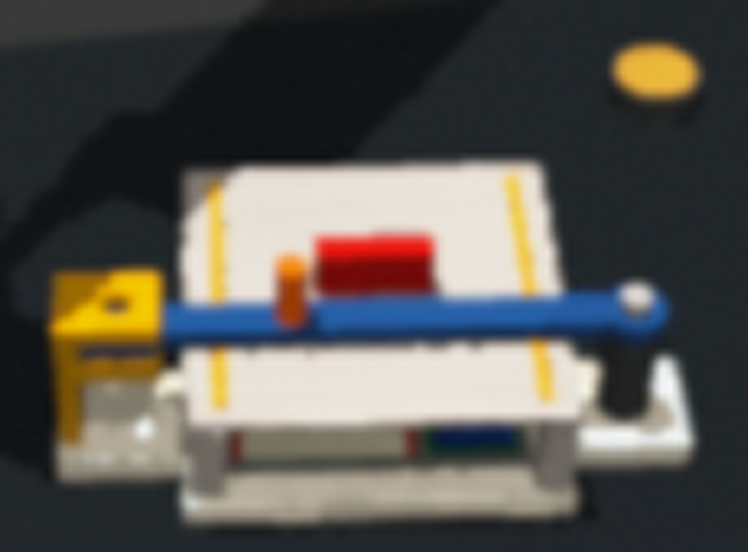

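View pics/t11.png

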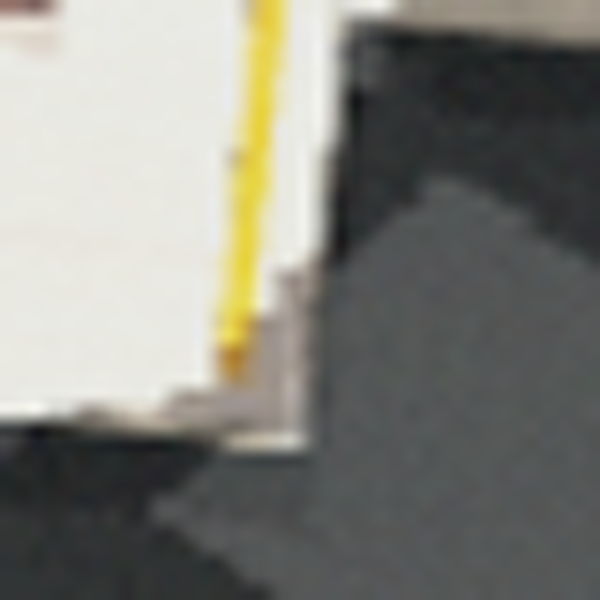

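That was only a shadow on the cover's corner; the cover matches the predicted corners. Grasp the pin.

```bash
python3 -m inch '[-0.1,2.5,-0.08,0,0,0,0.5, 0,2.5,0,0,0,0,0.5, 0,2.5,0,0,0,0,0.5, 0,2,0,0,0,0,0.5, 0,1.3,0,0,0,0,0.5, 0,0,0,0,0,0,0.6, 0,0,0,0,0,0,0.6, 0,0,0,0,0,0,0.6, 0,0,0,0,0,0,0.6, 0,0,0,0,0,0,0.6]'
python3 -m inch '[0,0,0,0,0,0,1, 0,0,0,0,0,0,1, 0,0,0,0,0,0,1, 0,0,0,0,0,0,1, 0,0,0,0,0,0,1, 0,0,0,0,0,0,1, 0,0,0,0,0,0,1, 0,-0.5,0,0,0,0,1, 0,-1,0,0,0,0,1, 0,-1.5,0,0,0,0,1]' 30
python3 - <<'E'
from h import *
plan([.4137,-.2555,.0525],-7.73,1); print(robot.observe()["width"])
E
```

```text
clock: 57.65
eef_pos: [0.4142, -0.2559, 0.054]
ee_rot: [-0.705, 0.706, -0.047, 0.048]
ft_force: [-1.2, 0.2, 0.5]
width: 0.403
clock: 58.65
eef_pos: [0.4128, -0.255, 0.083]
ee_rot: [0.706, -0.705, 0.048, -0.047]
ft_force: [-0.4, 0.2, -1.1]
width: 0.146
t 58.65 pos [ 0.4128 -0.255   0.083 ] yaw -7.70 w 0.146 F [-0.4  0.2 -1.1]
row x1: shift [ 0.098  3.055 -0.044] turn y 0.031 | one-shot [ 0.098  3.055 -0.044] dyaw -0.03 tilt fix(rotvec tool) [-0.05  0.   -0.1 ]
0.14649356902413474
```

```bash
python3 -m inch '[0,-2,0,0,0,0,1, 0,-2.5,0,0,0,0,1, 0,-2.5,0,0,0,0,1, 0,-2,0,0,0,0,1, 0,0,0,0,0,0,1, 0,0,0,0,0,0,1, 0,0,0,0,0,0,1, 0,0,0,0,0,0,1, 0,0,0,0,0,0,1, 0,0,0,0,0,0,1]'
python3 - <<'E'
from h import *
w=snap("wrist"); crop(w,"w30",200,150,330,300,4); plan([.5315,-.1280,.17],-7.73,8)
E
```

```text
clock: 59.65
eef_pos: [0.4132, -0.2552, 0.1723]
ee_rot: [0.706, -0.705, 0.048, -0.047]
ft_force: [-0.0, -0.2, -1.1]
width: 0.15
t 59.70 pos [ 0.4133 -0.2553  0.1725] yaw -7.70 w 0.147 F [ 1.3 -0.6  0. ]
row x8: shift [1.25  0.031 1.774] turn y 0.004 | one-shot [10.007  0.247 14.193] dyaw -0.03 tilt fix(rotvec tool) [-0.03  0.   -0.06]
```

View pics/w30.png

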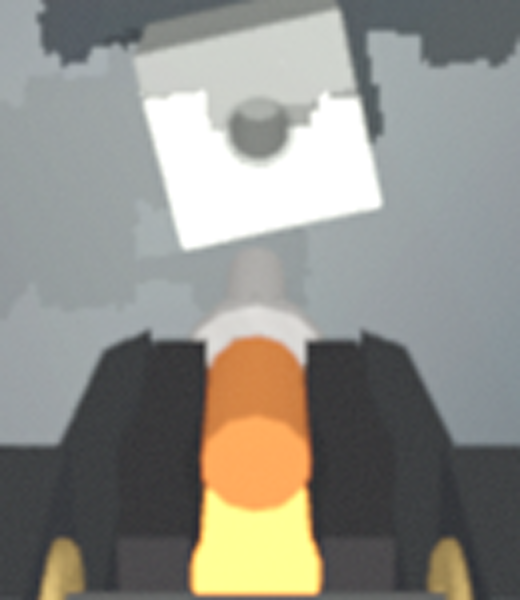

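The pin is held straight. Carry it over the fork.

```bash
python3 -m inch '[1.25,0.03,1.77,0,0,0,1, 1.25,0.03,1.77,0,0,0,1, 1.25,0.03,1.77,0,0,0,1, 1.25,0.03,1.77,0,0,0,1, 1.25,0.03,1.77,0,0,0,1, 1.25,0.03,1.77,0,0,0,1, 1.25,0.03,1.77,0,0,0,1, 1.25,0.03,1.77,0,0,0,1, 0,0,0,0,0,0,1, 0,0,0,0,0,0,1]'
python3 -m inch '[0,1,0,0,0,0,1, 0,0.8,0,0,0,0,1, 0,0,0,0,0,0,1, 0,0,0,0,0,0,1, 0,0,0,0,0,0,1, 0,0,0,0,0,0,1, 0,0,0,0,0,0,1, 0,0,0,0,0,0,1, 0,0,0,0,0,0,1, 0,0,0,0,0,0,1]'
python3 - <<'E'
from h import *
w=snap("wrist"); crop(w,"w31",210,150,320,300,4); 
for i in range(2): plan([.5315,-.1280,.135],-7.73,8); snap("wrist")
E
```

```text
clock: 60.7
eef_pos: [0.5314, -0.1284, 0.1704]
ee_rot: [-0.705, 0.706, -0.047, 0.047]
ft_force: [0.4, -0.2, 0.3]
width: 0.148
clock: 61.7
eef_pos: [0.5317, -0.1285, 0.1528]
ee_rot: [-0.706, 0.706, -0.047, 0.047]
ft_force: [0.1, 0.1, -0.9]
width: 0.147
t 61.75 pos [ 0.5317 -0.1285  0.1527] yaw -7.69 w 0.147 F [-0.7  0.  -0.5]
row x8: shift [-0.003  0.222  0.006] turn y 0.005 | one-shot [-0.024  1.774  0.048] dyaw -0.04 tilt fix(rotvec tool) [ 0. -0.  0.]
t 61.80 pos [ 0.5317 -0.1285  0.1528] yaw -7.69 w 0.147 F [-1.2  0.3 -1. ]
row x8: shift [-0.003  0.222  0.006] turn y 0.004 | one-shot [-0.023  1.776  0.048] dyaw -0.04 tilt fix(rotvec tool) [0. 0. 0.]
```

View pics/w31.png

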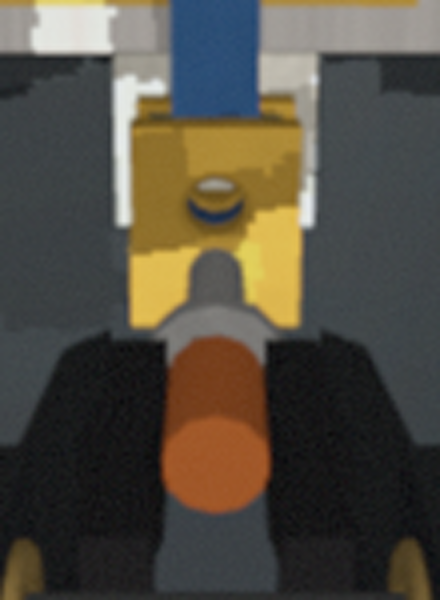

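Run:
```python
from h import *
w=snap("wrist"); p,Rt,o=tcp()
g=lambda a,z:atz(w,*up([a],4,(210,150))[0],z)
h=g((215,201),.077); print("hole",h)
print("fork top corners mid", (g((131,122),.077)+g((299,122),.077)+g((301,328),.077)+g((128,328),.077))/4)
for nm,a,z in [("tip",(215,257),p[2]-.0495),("head top",(216,340),p[2]-.0065),("grip top",(216,465),p[2]+.0175)]:
    q=g(a,z); print(nm,q,"hole-rel tool cm",Rt.inv().apply(h-q)[[0,2]]*100, "vs tcp",Rt.inv().apply(q-p)[[0,2]]*1000)
```

```text
hole [ 0.53174247 -0.12638084  0.077     ]
fork top corners mid [ 0.53092762 -0.13202392  0.077     ]
tip [ 0.53156929 -0.12787708  0.10321272] hole-rel tool cm [-0.00284085  0.15065006] vs tcp [-0.15321682  0.59565041]
head top [ 0.53235334 -0.12348636  0.14621272] hole-rel tool cm [-0.02172498 -0.29487662] vs tcp [0.03562451 5.05091723]
grip top [ 0.53161949 -0.12898219  0.17021272] hole-rel tool cm [-0.0225435   0.25963334] vs tcp [ 0.04380971 -0.49418239]
```

Run:
```python
from h import *
w=snap("wrist"); crop(w,"w32",240,175,290,235,12)
```

```text
(no output)
```

View pics/w32.png

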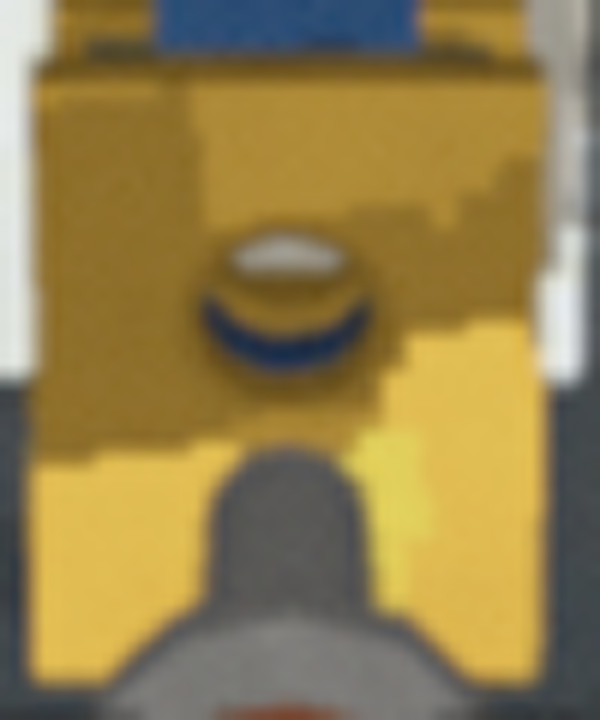

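```bash
python3 -m inch '[0,0.8,0.11,0,0,0,1, 0,0.8,0,0,0,0,1, 0,0.6,0,0,0,0,1, 0,0,0,0,0,0,1, 0,0,0,0,0,0,1, 0,0,0,0,0,0,1, 0,0,0,0,0,0,1, 0,0,0,0,0,0,1, 0,0,0,0,0,0,1, 0,0,0,0,0,0,1]'
python3 - <<'E'
from h import *
w=snap("wrist"); crop(w,"w33",235,190,295,250,12); plan([.5317,-.1274,.0885],-7.73,1)
E
```

```text
clock: 62.95
eef_pos: [0.5319, -0.1275, 0.1309]
ee_rot: [-0.705, 0.706, -0.047, 0.048]
ft_force: [0.1, -0.2, -1.3]
width: 0.149
t 63.00 pos [ 0.5318 -0.1275  0.1308] yaw -7.70 w 0.147 F [-0.6 -0.2 -0.5]
row x1: shift [-0.016  4.231  0.005] turn y 0.030 | one-shot [-0.016  4.231  0.005] dyaw -0.03 tilt fix(rotvec tool) [ 0.   -0.    0.01]
```

View pics/w33.png

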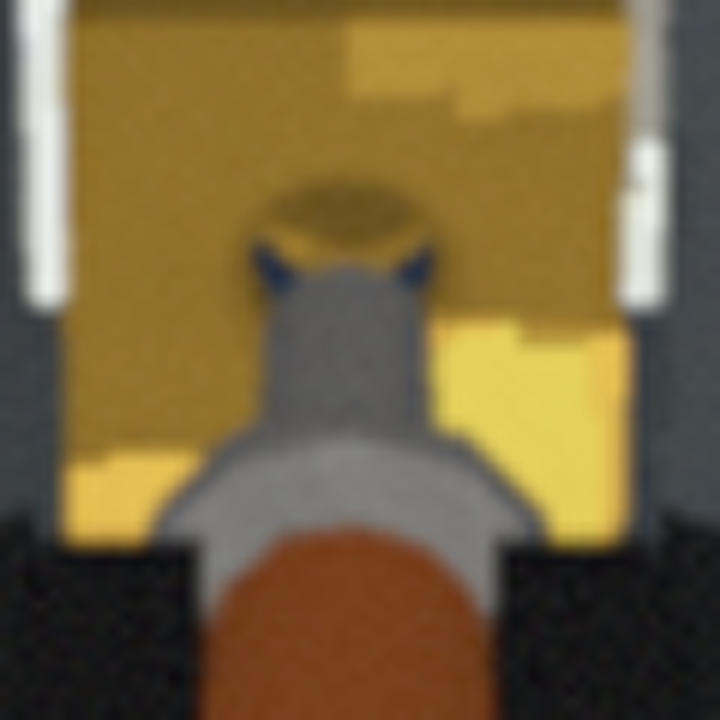

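Run:
```python
from h import *
w=snap("wrist"); p,Rt,o=tcp(); k=8
u0,v0=215,180
im=cv2.resize(w["frame"][v0:v0+75,u0:u0+98,::-1],None,fx=k,fy=k,interpolation=cv2.INTER_CUBIC)
a=np.linspace(0,2*np.pi,100)
def circ(c,z,r,col):
    q=(proj(w,np.c_[c[0]+r*np.cos(a),c[1]+r*np.sin(a),np.full(100,z)])-[u0,v0]+.5)*k
    cv2.polylines(im,[q.astype(np.int32)],True,col,1,cv2.LINE_AA)
h=atz(w,*(np.array([342,272])+.5)/12-.5+np.array([235,190]),.077)
tip=p[2]-.0495; print(h,p)
circ(h,.077,.0059,(0,255,0))
pc=p[:2]+Rt.apply([0.0003,0,-.0003])[:2]
circ(pc,tip+.038,.011,(255,0,255)); circ(pc,tip+.043,.011,(255,0,0)); circ(pc,tip+.067,.007,(255,255,0)); circ(pc,tip,.0035,(255,255,255)); circ(pc,tip+.038,.005,(0,0,255))
cv2.imwrite("pics/ov1.png",im)
```

```text
[ 0.53147112 -0.12722239  0.077     ] [ 0.53179437 -0.1274387   0.13078725]
```

View pics/ov1.png

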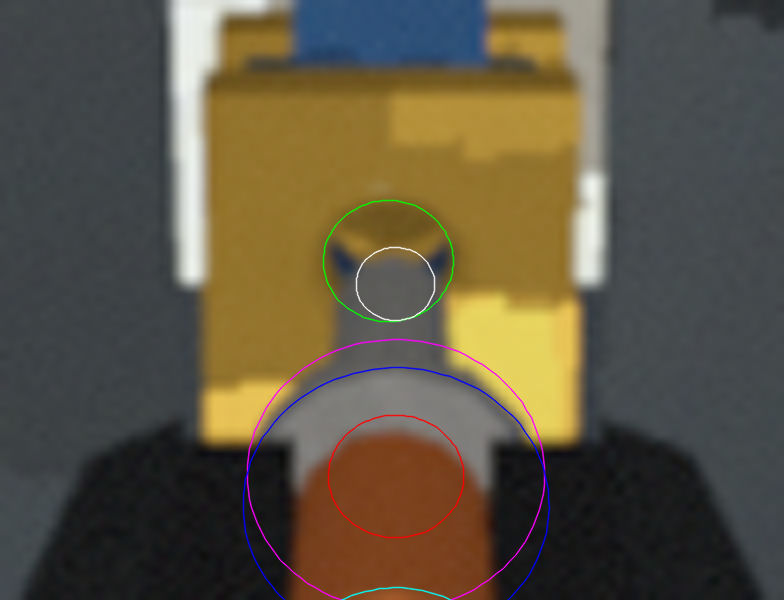

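```bash
python3 -m inch '[-0.03,0.2,0.07,0,0,0,1, 0,0.3,0,0,0,0,1, 0,0.3,0,0,0,0,1, 0,0.3,0,0,0,0,1, 0,0,0,0,0,0,1, 0,0,0,0,0,0,1, 0,0,0,0,0,0,1, 0,0,0,0,0,0,1, 0,0,0,0,0,0,1, 0,0,0,0,0,0,1]'
python3 - <<'E'
from h import *
plan([.5317,-.1274,.0885],-7.73,1); w=snap("wrist"); crop(w,"w34",235,190,295,250,12)
E
```

```text
clock: 64.05
eef_pos: [0.5316, -0.1267, 0.1198]
ee_rot: [-0.705, 0.706, -0.047, 0.047]
ft_force: [-0.3, 0.4, -0.8]
width: 0.146
t 64.05 pos [ 0.5316 -0.1267  0.1198] yaw -7.70 w 0.146 F [-0.3  0.4 -0.8]
row x1: shift [ 0.02   3.127 -0.066] turn y 0.031 | one-shot [ 0.02   3.127 -0.066] dyaw -0.03 tilt fix(rotvec tool) [ 0. -0.  0.]
```

View pics/w34.png

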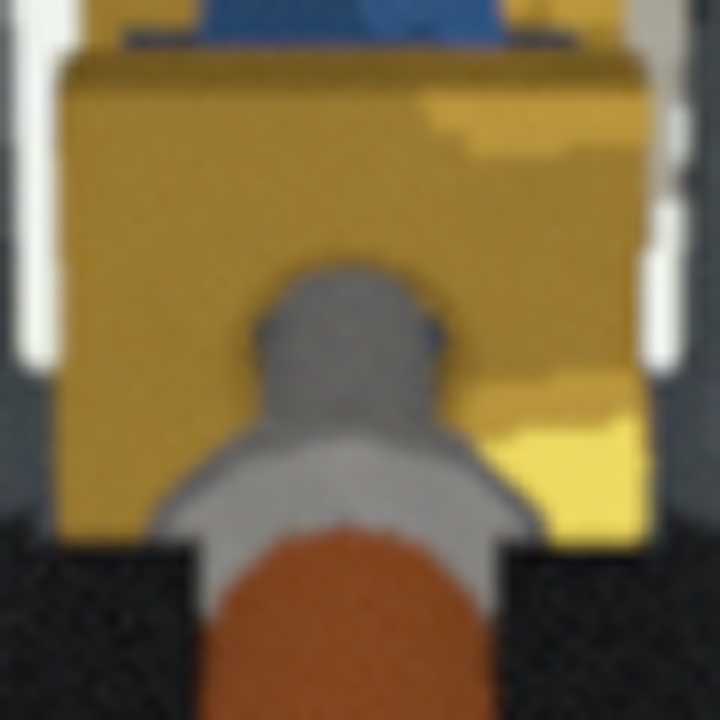

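The pin tip is about 7 mm inside the mouth with no force. I'll keep lowering.

```bash
python3 -m inch '[0,0.2,0,0,0,0,1, 0,0.2,0,0,0,0,1, 0,0.2,0,0,0,0,1, 0,0.2,0,0,0,0,1, 0,0.2,0,0,0,0,1, 0,0,0,0,0,0,1, 0,0,0,0,0,0,1, 0,0,0,0,0,0,1, 0,0,0,0,0,0,1, 0,0,0,0,0,0,1]'
python3 - <<'E'
from h import *
plan([.5317,-.1274,.0885],-7.73,1)
E
```

```text
clock: 65.1
eef_pos: [0.5315, -0.1267, 0.1097]
ee_rot: [0.706, -0.706, 0.048, -0.047]
ft_force: [-0.6, -1.1, -0.2]
width: 0.147
t 65.10 pos [ 0.5315 -0.1267  0.1097] yaw -7.70 w 0.147 F [-0.6 -1.1 -0.2]
row x1: shift [ 0.028  2.121 -0.069] turn y 0.031 | one-shot [ 0.028  2.121 -0.069] dyaw -0.03 tilt fix(rotvec tool) [-0.   -0.   -0.01]
```

```bash
python3 -m inch '[0,0.3,0,0,0,0,1, 0,0.3,0,0,0,0,1, 0,0.3,0,0,0,0,1, 0,0.3,0,0,0,0,1, 0,0.3,0,0,0,0,1, 0,0.2,0,0,0,0,1, 0,0,0,0,0,0,1, 0,0,0,0,0,0,1, 0,0,0,0,0,0,1, 0,0,0,0,0,0,1]'
python3 - <<'E'
from h import *
plan([.5317,-.1274,.0885],-7.73,1)
E
```

```text
clock: 66.1
eef_pos: [0.5315, -0.1267, 0.0926]
ee_rot: [0.706, -0.706, 0.048, -0.047]
ft_force: [-0.5, -1.5, -1.0]
width: 0.145
t 66.10 pos [ 0.5315 -0.1267  0.0926] yaw -7.70 w 0.145 F [-0.5 -1.5 -1. ]
row x1: shift [ 0.034  0.414 -0.067] turn y 0.031 | one-shot [ 0.034  0.414 -0.067] dyaw -0.03 tilt fix(rotvec tool) [ 0.   -0.   -0.01]
```

```bash
python3 -m inch '[0,0.1,0,0,0,0,1, 0,0.1,0,0,0,0,1, 0,0.1,0,0,0,0,1, 0,0.1,0,0,0,0,1, 0,0.1,0,0,0,0,1, 0,0.1,0,0,0,0,1, 0,0,0,0,0,0,1, 0,0,0,0,0,0,1, 0,0,0,0,0,0,1, 0,0,0,0,0,0,1]'
python3 - <<'E'
from h import *
plan([.5317,-.1274,.0885],-7.73,1)
s=snap("scene"); crop(s,"s12",205,160,320,225,6.5)
E
```

```text
clock: 67.1
eef_pos: [0.5318, -0.1269, 0.0881]
ee_rot: [-0.705, 0.706, -0.047, 0.048]
ft_force: [-3.9, -1.4, 9.3]
width: 0.148
t 67.10 pos [ 0.5318 -0.1269  0.0881] yaw -7.70 w 0.148 F [-3.9 -1.4  9.3]
row x1: shift [-0.003 -0.036 -0.052] turn y 0.035 | one-shot [-0.003 -0.036 -0.052] dyaw -0.03 tilt fix(rotvec tool) [ 0.02 -0.    0.02]
```

View pics/s12.png

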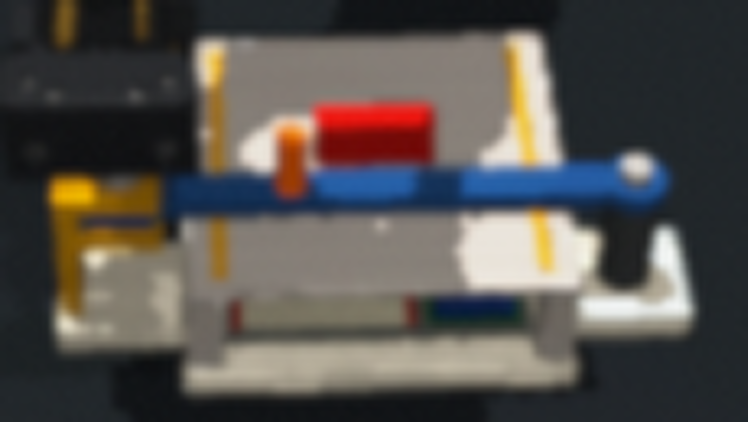

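Contact at 9 N and the expected height, so the head is home. Release, lift away and inspect.

```bash
python3 -m inch '[0,0,0,0,0,0,0.6, 0,0,0,0,0,0,0.5, 0,0,0,0,0,0,0.5, 0,0,0,0,0,0,0.5, 0,-1.5,0,0,0,0,0.5, 0,-3,0,0,0,0,0.5, 0,-4,0,0,0,0,0.5, 0,-4,1,0,0,0,0.5, 0,-4,2,0,0,0,0.5, 0,0,1,0,0,0,0.5]'
python3 -m inch '[0,0,0,0,0,0,0.5, 0,0,0,0,0,0,0.5, 0,0,0,0,0,0,0.5, 0,0,0,0,0,0,0.5, 0,0,0,0,0,0,0.5, 0,0,0,0,0,0,0.5, 0,0,0,0,0,0,0.5, 0,0,0,0,0,0,0.5, 0,0,0,0,0,0,0.5, 0,0,0,0,0,0,0.5]'
python3 - <<'E'
from h import *
w=snap("wrist","w35"); s=snap("scene"); t=snap("top","t12"); crop(s,"s13",205,150,320,225,6.5)
crop(w,"w35c",160,60,330,250,3.1)
w2=w; p,Rt,o=tcp(); print(p,o["ft_force"])
fw=lambda x,y,z:[*(np.array([.5179,-.0202])+R.from_euler("z",-7.73,degrees=True).apply([x/1e3,y/1e3,0])[:2]),z/1e3]
print("exp pin top w",(proj(w,fw(28,-105,106))-[160,60]+.5)*3.1,"s",(proj(s,fw(28,-105,106))-[205,150]+.5)*6.5)
E
```

```text
clock: 68.15
eef_pos: [0.541, -0.0869, 0.2604]
ee_rot: [-0.705, 0.706, -0.043, 0.052]
ft_force: [1.3, -0.0, 0.8]
width: 0.5
clock: 69.15
eef_pos: [0.537, -0.087, 0.2518]
ee_rot: [-0.706, 0.706, -0.047, 0.048]
ft_force: [-0.2, 1.1, -1.5]
width: 0.502
[ 0.53695067 -0.08703898  0.25175639] [-0.05621176 -0.47418831  0.47266681]
exp pin top w [[322.93614957 488.11684931]] s [[112.575481   180.18294936]]
```

View pics/w35c.png

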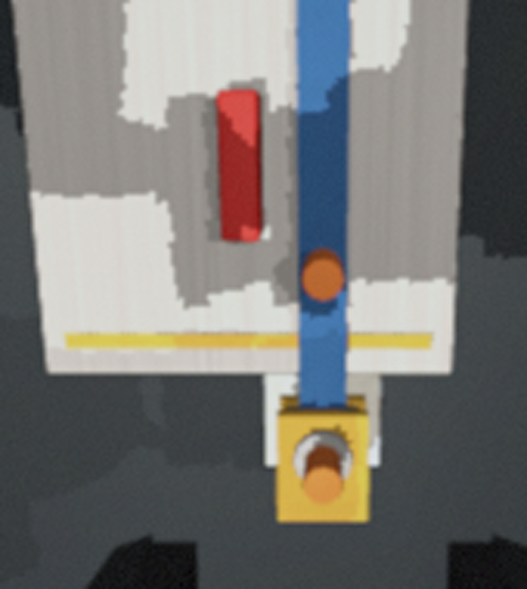

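View pics/s13.png

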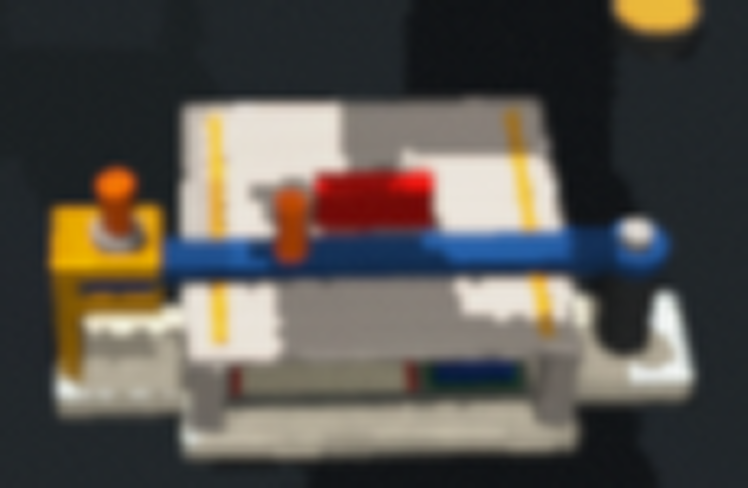

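View pics/t12.png

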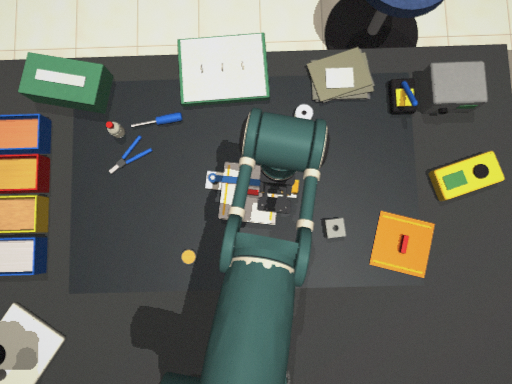

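Run:
```python
from h import *
snap("scene","s14"); w=snap("wrist"); crop(w,"w36",235,190,295,250,10)
```

```text
(no output)
```

View pics/s14.png

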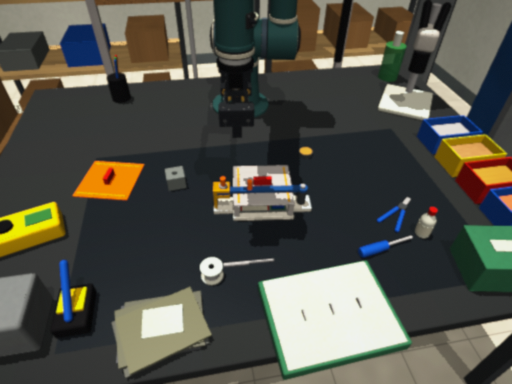

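View pics/w36.png

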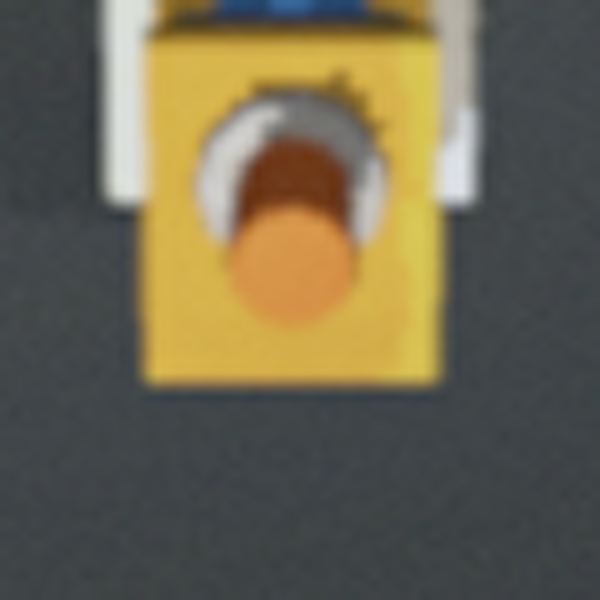

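Pin head down flat on the fork, bar closed, cover in place, no brick on the bench. Handing in.

Run:
```python
from cell import robot
print(robot.job_done())
```

```text
the job is handed in; nothing more can be done
None
```

I did the whole job in the order asked and handed it in at about 69 s. This start had two bricks.

**What I did:**
1. I parked the pin in its grey stand and swung the bar to about 91°.
2. I laid the two bricks flat in the two green pockets (`place2` and `place0`).
3. I set the aluminium cover on the posts and swung the bar back to its stop.
4. I pushed the pin back down through fork and lug.

The orange look-alike, tools, bottle, tin and spool were never touched.

**Last checks:**
- **Cover:** measured about 0.5 mm off centre on the posts after release. Its handle is parallel to the bar, and the cover still looked in place after the bar was closed.
- **Bar:** about 0.1° from closed. Pushing further only raised the force (about 8 N) without motion.
- **Pin:** it met firm contact (about 9 N) at the height expected for fully home. Its top also shows at the same height as at the start, though I did not press it again after letting go.
- **Bricks:** both were in their pockets just before the cover went on. Afterwards one is still visible under it; the other is hidden. None is loose on the bench.

**Disagreements:** the pin top appears about 1 mm (0.6 pixel) to one side of where it started, roughly the play in the hole. The wrist camera and the measured tool position differed by 1–2 mm in places, so I aligned the pin on the picture.

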